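Prop a heavy camera rig on nested riser cups with a pry bar

TASK

Prop up the front of the heavy blue camera rig: nest every green riser cup on the table, open side down, into one stack on the orange shoe's spigot. Lever the rig's front edge up with the pry bar over the yellow fulcrum block (its stiff hinge holds it up), lay the bar back on the black mat, slide the shoe all the way in so that the stack stands under the rig's foot, and push the rig down until its foot rests on the stack. Leave the mug, bottle, screwdriver and drill box where they are; something may get knocked aside meanwhile, so check your work.

Things in the scene. Friction and masses are not known exactly. Their poses are not given: they have to be found in the camera images.
- bed: Fixed dark steel bed that carries the rig. Origin on the table at its middle. Its +x points from the front edge to the hinge (away from the fulcrum), z up; y across. Side rails 24 mm wide at y = +-117 mm from x = -105 to 130 mm, 54 mm high; rear beam at x = 100 to 130 mm. The front is open.
- rig (a joint): Angle (rad) of the rig about its rear hinge (axis along bed y, at bed x = 120 mm, z = 66 mm): 0 = down, grows as the front rises, stop at 0.20. The hinge is stiff: friction of 3.6 N m holds the rig wherever it is left. The rig's weight pulls down with about 2.0 to 2.7 N m, so lifting takes about 25 N at the front edge and pushing down takes about 4 to 8 N there.
- rig_axis (a point): On the hinge axis of the rig, at its middle. The rig: blue plate 245 x 260 x 16 mm with a black monitor case (120 x 200 x 75 mm, plus a screen behind it) on its rear part; about 2.6 kg. This point is at bed (120, 0, 66) mm. When down the plate spans bed x = -130 to 115 mm and z = 58 to 74 mm; the case front is at bed x = -10 mm, leaving the front 120 mm of the plate free on top.
- pry_edge (a point): On the lower front edge of the rig's plate, where the bar goes under (yellow stripe on top). When down it is at bed (-130, 65, 58) mm; nothing lies below it to the table nor for 80 mm behind it. It turns with the rig.
- foot (a point): Lowest point of the rig's black rubber foot, a dome of 12 mm radius under the plate, at bed (-100, -60) mm and 48 mm above the table when down; 220 mm from the hinge axis, so it rises about 22 mm per 0.1 rad.
- press_spot (a point): Yellow disc on top of the plate right above the foot: the place to push the rig down.
- shoe_slide (a joint): Travel (m) of the orange shoe along bed +x: 0 = out, 0.12 = all the way in with the spigot under the foot (end stop). Friction 2 N. Starts 0 to 0.03.
- spigot (a point): Top centre of the shoe's spigot, 32 mm above the table. The spigot is a cone, 63 mm across at its foot and 45 mm at the top; a cup put over it has its origin 7 mm above the table, each further cup 11 mm higher. It lies at bed (-220 + travel, -60) mm. Cup n on the stack has its top at 43 + 11 (n-1) mm.
- shoe_tab (a point): Top centre of the shoe's upright tab: 40 mm long along bed x, 14 mm thick across (bed y), 72 mm tall, top 78 mm above the table, 100 mm from the spigot on the side away from the rig. Grip or push it to slide the shoe.
- fulcrum: Fixed yellow fulcrum block 50 x 70 mm in front of the rig's edge; its axes are the bed's, its origin on the table under its centre, bed y = 65 mm, 45 to 60 mm in front of the plate's edge. On top a round steel ridge along y, radius 10 mm, centre 60 mm and top 70 mm above the table, between two cheeks 36 mm apart and up to 84 mm high that guide the bar.
- mat: Fixed black mat 360 x 90 x 12 mm, origin at its underside centre, long axis x. The bar's place.
- bar: Pry bar 320 mm long, 0.45 kg, straight; origin at mid-length on its underside, x towards the steel tip, z up. Steel shank 22 mm wide and 12 mm thick from x = -50 to 130 mm, flat tip 28 mm wide, top flush, from 130 to 160 mm, red handle 26 mm wide and 16 mm thick from -160 to -50 mm. Centre of mass about x = -20 mm. Starts flat on the mat.
- cup1: Green riser cup standing open side down, 90 g; may be absent. Origin at the centre of its open rim (bottom), z up to the closed top. 36 mm high; straight cap 46 mm across from 27 to 36 mm (the part to grip), shoulder 52 mm across at 27 mm, below it a cone widening to 74 mm at the rim. Hollow 25 mm deep, wall 3 mm. All cups are alike and nest over one another 11 mm apart with about 1.5 mm play.
- cup2: Green riser cup standing open side down, 90 g; may be absent. Origin at the centre of its open rim (bottom), z up to the closed top. 36 mm high; straight cap 46 mm across from 27 to 36 mm (the part to grip), shoulder 52 mm across at 27 mm, below it a cone widening to 74 mm at the rim. Hollow 25 mm deep, wall 3 mm. All cups are alike and nest over one another 11 mm apart with about 1.5 mm play.
- cup3: Green riser cup standing open side down, 90 g; may be absent. Origin at the centre of its open rim (bottom), z up to the closed top. 36 mm high; straight cap 46 mm across from 27 to 36 mm (the part to grip), shoulder 52 mm across at 27 mm, below it a cone widening to 74 mm at the rim. Hollow 25 mm deep, wall 3 mm. All cups are alike and nest over one another 11 mm apart with about 1.5 mm play.
- cup4: Green riser cup standing open side down, 90 g; may be absent. Origin at the centre of its open rim (bottom), z up to the closed top. 36 mm high; straight cap 46 mm across from 27 to 36 mm (the part to grip), shoulder 52 mm across at 27 mm, below it a cone widening to 74 mm at the rim. Hollow 25 mm deep, wall 3 mm. All cups are alike and nest over one another 11 mm apart with about 1.5 mm play.
- mug: White mug, 80 mm across, 95 mm tall. Leave alone.
- bottle: Amber bottle, 64 mm across, 190 mm tall. Leave alone.
- screwdriver: Screwdriver lying near the robot. Leave alone.
- drillbox: Dark drill box 100 x 140 x 50 mm with bits standing in it. Leave alone.
There are look-alikes about, which are no part of the job. Leave any brown look-alike of the cup4 alone. There is more than one size of the fulcrum; the one meant has the size given above.

How it is judged:
On the way, in this order (a step that is already met when the one before it is completed fails the run):
1. the rig's front is levered up by the pry bar bearing on the fulcrum block (value of joint rig above 0.03 rad and contact force between bar and rig above 3 N and contact force between bar and fulcrum above 3 N), for 0.1 s.
2. the stack of all cups stands on the shoe, slid all the way in under the foot (value of joint shoe_slide above 0.112 m and horizontal distance between each of cup1, cup2, cup3, cup4 and spigot below 0.01 m and angle between each of cup1, cup2, cup3, cup4's own z axis and vertical below 0.1 rad), for 0.2 s.
At the end, for the whole second after the job is handed in: All cups nested upright (open side down) on the spigot within 10 mm of its axis, the shoe in to within 8 mm of its stop, the foot down on the topmost cup (gap under 2.5 mm), the bar lying flat on the mat roughly along it (within 60 mm lengthways, 45 mm sideways and 0.35 rad), everything at rest (all of step 2 and (z of foot in the frame of cup1 between 0.03 and 0.0385 m or z of foot in the frame of cup2 between 0.03 and 0.0385 m or z of foot in the frame of cup3 between 0.03 and 0.0385 m or z of foot in the frame of cup4 between 0.03 and 0.0385 m) and x of bar in the frame of mat between -0.06 and 0.06 m and y of bar in the frame of mat between -0.045 and 0.045 m and height (world z) of bar below 0.025 m and angle between bar's own z axis and vertical below 0.15 rad and angle between the x axis of bar and the x axis of mat, either way round below 0.35 rad and linear speed of each of cup1, cup2, cup3, cup4, bar below 0.02 m/s); the robot touches nothing.
It fails at once if the mug is moved more than 30 mm (distance of mug from where it was at the start of the episode above 0.03 m).
It fails at once if the bottle is moved more than 30 mm (distance of bottle from where it was at the start of the episode above 0.03 m).
It fails at once if the screwdriver is moved more than 30 mm (distance of screwdriver from where it was at the start of the episode above 0.03 m).
It fails at once if the drillbox is moved more than 30 mm (distance of drillbox from where it was at the start of the episode above 0.03 m).
Of cup1, cup2, cup3, cup4 only 2 to 4 are there at a start; the rules pass over those that are not, and their reading is None.
At some moment in a run one of cup1, cup2, cup3, cup4 may be knocked a few centimetres aside while the robot is not near it.
It also fails if it takes over 208 s, if anything falls off the work surface, if the arm or the gripper's body presses on something with over 40 N, if the wrist force passes 120 N, or if a joint passes its speed limit or range.

ROBOT

A 6-joint arm with a two-finger parallel gripper is mounted at the origin on the work surface. World frame = base frame: x ahead of the robot, y to its left, z up, the work surface at z = 0. Lengths are in m, angles in rad, forces in N, time in s.
With the tool pointing down it reaches from about 0.35 to 0.975 m from the base axis. Payload 4.9 kg.
Tool frame: the origin (TCP) lies at the very end of the fingers, on their centre line; the grasp point (between the pads) lies 19 mm behind it; z points along the fingers, y is the line along which they close (so a half turn about z gives the same grasp; the last joint's range is limited). The gripper opens to 85 mm and grips with 20 to 120 N. Pads are 22 mm wide; open, the fingers measure 114 mm over their backs; the gripper's body (76 mm by 85 mm) begins 54 mm behind the grasp point. The pads swing forward as they close: fully open they stand 13 mm farther back than shut.
Start: joints at [-0.119, 0.053, 1.613, -0, 1.476, -0.119], TCP at [0.625, 0, 0.231] pointing down, gripper open.
Joint ranges: [-3.01, 3.01], [-1.01, 2.22], [0.06, 2.58], [-1.02, 4.17], [0.09, 2.62], [-3.14, 3.14]. Speed limits (rad/s): [2.57, 2.57, 3.14, 3.14, 3.14, 3.14].

INTERFACE

Orientations are given as a rotation vector (axis times angle).
In Python, from station import get_obs, optics, ctrl gives the robot as it stands.
- The arm moves only by the shell command python3 -m pendant 'ROWS' [FORCE]. ROWS is JSON, a list of rows, each a list of 3 entries, a list of its own where there are three numbers: the shift along the tool's x, y, z in mm, then the turn, a rotation vector about the tool's x, y, z in rad, then the opening, from 0 (shut) to 1 (fully open). A call has 1 to 12 rows; each row shifts and turns the commanded pose from where the row before left it, along the tool's axes as they then stand; what a row does not reach is not made up. A row lasts 1/12 s, in which the tool goes at most 41.7 mm and 7.16 degrees, less where a joint would pass 70% of its speed; a pose out of reach is approached as far as the arm can. A call is refused whole if a number of a shift passes 41.7 or a number of a turn 0.125, either way. A call with a gripper value outside its range is refused whole. The fingers move at their own pace and stop on an object; FORCE is the grip in N (left out, the last holds). Time passes only in rows, so rows that do not move let the fingers close. It gives the time, the measured TCP pose, the force, the opening and the grip force at its end, in the units of the state.
- get_obs(): the state, without advancing time (a new reading comes with each control period).
- optics.get_image(name): name is "scene" or "side" or "wrist"; returns the picture (420x560x3 uint8, red, green, blue); there is no depth.
- optics.camera_model(name): a dict with "fx", "fy", "cx", "cy" (pixels), "cam_to_world" (4x4, takes a point from camera to world coordinates). Camera axes: x right, y up, looking along -z (the intrinsics and any distortion apply to the point x, -y, -z); pixel columns grow to the right and rows downward; lengths in m; the calibration is good to about 2 mm. A picture is of the moment at which its call begins: read the wrist's pose just before it. camera_model takes no time and is no camera call; for the wrist camera it gives the pose at the moment of the call.
- ctrl.finish_job(): hands the job in; it is judged then, once.
The state is a dict: "t": time; "q": joint angles; "dq": joint speeds; "effort": joint torques, N m; "tool_pos": TCP position; "tool_rot": TCP orientation; "contact_force": force on the tool from outside, world axes, zero at the start; "wrist_torque": the same for the moment, N m; "opening": finger opening in m; "grip_force": force on a finger pad.
Only numpy, scipy, OpenCV 4.12 (cv2) and the standard library are available. Lean on these libraries where they do the work, as an engineer would, in place of code of your own. Each camera call takes 0.05 s, during which the arm holds its last target. There are 200 camera calls.

## Working session

There is one attempt and no reset: what is moved stays moved. The work goes in short steps, Python scripts to look and compute and a shell command to move; the robot and the scene stay as the last step left them, time stands still between calls to the robot, and variables do not carry over. Pictures are saved under pics/ and viewed, at most 14 in all, crops included, and the job is handed in when it is done.

```bash
ls; mkdir -p pics
python3 - <<'E'
from station import get_obs, optics, ctrl
import cv2,numpy as np
for n in ("scene","side"):
    im=optics.get_image(n); cv2.imwrite(f"pics/{n}0.png",cv2.resize(im[:,:,::-1],(800,600),interpolation=cv2.INTER_CUBIC)); cv2.imwrite(f"raw_{n}0.png",im[:,:,::-1])
    m=optics.camera_model(n); print(n,{k:(np.round(v,4).tolist()) for k,v in m.items()})
print(get_obs())
E
```

```text
pics
scene {'fx': 383.709, 'fy': 383.709, 'cx': 274.0075, 'cy': 211.0155, 'cam_to_world': [[0.199, -0.7373, 0.6456, 1.2092], [0.9799, 0.1571, -0.1226, -0.1714], [-0.0111, 0.6571, 0.7537, 0.8592], [0.0, 0.0, 0.0, 1.0]]}
side {'fx': 405.5396, 'fy': 405.5396, 'cx': 277.8648, 'cy': 210.9642, 'cam_to_world': [[-0.955, 0.2092, -0.21, 0.325], [-0.2963, -0.6498, 0.6999, 0.6675], [0.0099, 0.7307, 0.6826, 0.7514], [0.0, 0.0, 0.0, 1.0]]}
{'t': 0.1, 'q': array([-1.18999160e-01,  5.32888805e-02,  1.61416820e+00, -1.42618555e-05,
        1.47603848e+00, -1.19017034e-01]), 'dq': array([ 0.00034363, -0.00100748, -0.00252272,  0.0001655 ,  0.00024517,
       -0.00184153]), 'effort': array([ 6.14647306e-04, -3.94903493e+01, -3.71363103e+01, -4.52310599e-05,
        3.99340541e-03, -4.17574097e-05]), 'tool_pos': array([6.24420501e-01, 6.62320180e-05, 2.30180320e-01]), 'tool_rot': array([-2.22036824e+00, -2.22041095e+00,  1.86435368e-03]), 'contact_force': array([ 0.50904368, -0.10460223,  0.19615062]), 'wrist_torque': array([0.02137597, 0.01680887, 0.00725197]), 'grip_force': 0.0, 'opening': 0.08581373003700923}
```

View pics/scene0.png

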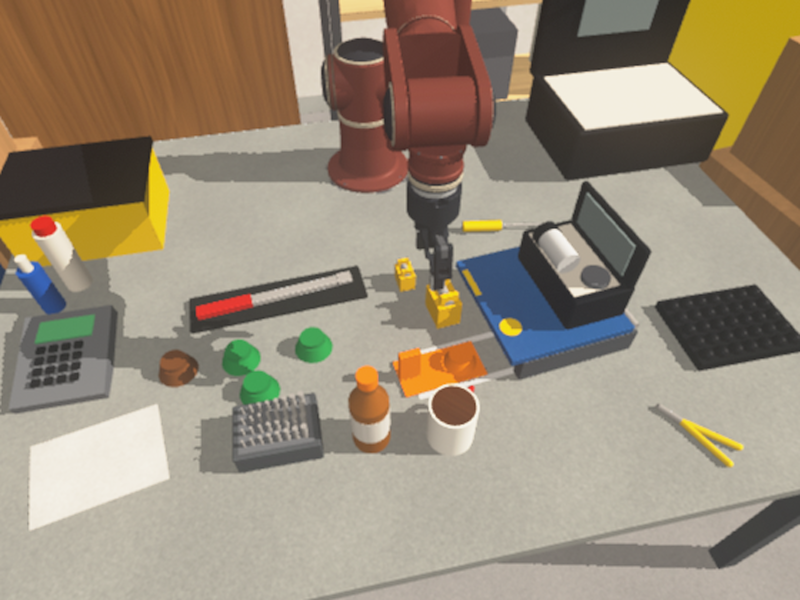

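View pics/side0.png

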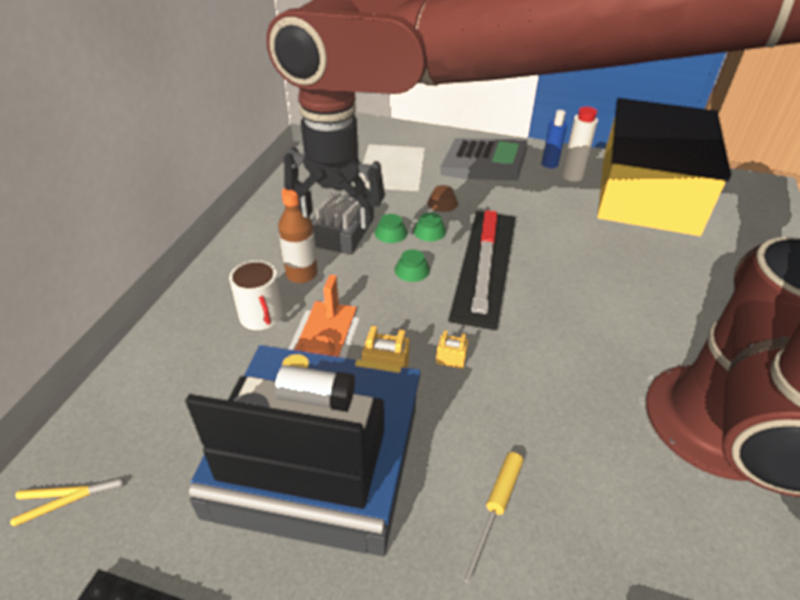

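Scene: green cups at about (240,357), (314,345) and (259,388), with a brown look-alike at (178,368). There are two fulcrum candidates, a larger one at (443,303) and a smaller one at (404,273). The shoe is at (440,368), the press disc at (510,327), the pry stripe at (471,283), and the bar on its mat has its red handle at the left. Next I'll measure these and check a crop.

```bash
cat > h.py <<'E'
import numpy as np,cv2
from station import get_obs, optics, ctrl
from scipy.spatial.transform import Rotation as R
def ray(m,u,v):
    M=np.array(m['cam_to_world']); d=np.array([(u-m['cx'])/m['fx'],-(v-m['cy'])/m['fy'],-1.])
    return M[:3,3],M[:3,:3]@d
def atz(m,u,v,z):
    o,d=ray(m,u,v); return o+d*(z-o[2])/d[2]
def proj(m,P):
    M=np.array(m['cam_to_world']); p=(np.atleast_2d(P)-M[:3,3])@M[:3,:3]
    return np.c_[m['cx']+m['fx']*p[:,0]/-p[:,2], m['cy']-m['fy']*p[:,1]/-p[:,2]]
def blobs(im,lo,hi,amin=30):
    h=cv2.cvtColor(im,cv2.COLOR_RGB2HSV); k=cv2.inRange(h,lo,hi)
    n,l,s,c=cv2.connectedComponentsWithStats(k)
    return [(s[i],c[i],l==i) for i in range(1,n) if s[i][4]>=amin]
E
python3 - <<'E'
from h import *
for n in("scene","side"):
    im=cv2.imread(f"raw_{n}0.png")[:,:,::-1].copy(); m=optics.camera_model(n)
    print(n)
    for nm,lo,hi,z in(("green",(50,90,40),(80,255,255),.016),("yel",(20,120,120),(32,255,255),.07),("oran",(5,180,150),(15,255,255),.01),("red",(0,190,120),(4,255,255),.028),("redw",(174,190,120),(180,255,255),.028)):
        for s,c,_ in blobs(im,lo,hi): print(nm,s.tolist(),c.round(1),atz(m,*c,z)[:2].round(4))
    if n=="scene": cr=im[125:290,240:460]
    else: cr=im[140:280,150:360]
    cv2.imwrite(f"pics/{n}_crop.png",cv2.resize(cr[:,:,::-1],None,fx=3.5,fy=3.5,interpolation=cv2.INTER_CUBIC))
E
```

```text
scene
green [25, 221, 41, 19, 522] [ 45.3 229.9] [ 0.4218 -0.6791]
green [207, 229, 26, 25, 471] [219.  241.6] [ 0.5641 -0.2032]
green [156, 238, 40, 45, 985] [174.3 260.5] [ 0.6013 -0.3251]
yel [467, 0, 93, 105, 5502] [513.1  36.4] [-0.2563  1.2045]
yel [34, 104, 85, 79, 2821] [ 84.4 155.6] [ 0.1817 -0.5809]
yel [0, 151, 36, 36, 668] [ 15.  167.3] [ 0.1935 -0.784 ]
yel [324, 154, 28, 8, 207] [337.6 157.7] [0.3594 0.1931]
yel [277, 180, 14, 24, 237] [283.3 192.6] [ 0.4704 -0.0034]
yel [324, 189, 13, 18, 77] [329.9 197.5] [0.5164 0.1205]
yel [298, 195, 25, 35, 536] [310.4 213.9] [0.5637 0.0511]
yel [350, 223, 15, 12, 147] [357.  228.5] [0.6378 0.1572]
yel [476, 293, 44, 34, 425] [497.4 307.9] [0.9163 0.3853]
oran [300, 240, 40, 28, 711] [320.  253.2] [0.6541 0.0573]
oran [276, 248, 19, 20, 256] [285.9 256.9] [ 0.6469 -0.0345]
oran [250, 266, 22, 24, 201] [262.4 276.7] [ 0.6938 -0.1067]
red [22, 152, 17, 13, 166] [ 30.1 157.9] [ 0.1012 -0.778 ]
red [138, 207, 38, 16, 295] [155.6 214.3] [ 0.4386 -0.3707]
side
green [346, 100, 16, 13, 131] [353.7 106.6] [ 0.4524 -0.7094]
green [290, 149, 22, 20, 315] [300.4 159.1] [ 0.5545 -0.3311]
green [263, 150, 21, 20, 328] [273.1 160. ] [ 0.6332 -0.3008]
green [277, 175, 23, 22, 387] [288.1 186.1] [ 0.5541 -0.1942]
yel [423, 91, 6, 19, 33] [426.1 100.1] [ 0.2087 -0.734 ]
yel [418, 115, 90, 50, 3115] [460.8 139.1] [ 0.0968 -0.511 ]
yel [256, 229, 7, 15, 55] [258.7 236. ] [0.5516 0.0633]
yel [274, 232, 8, 16, 58] [278.4 238.9] [0.5056 0.058 ]
yel [306, 232, 20, 24, 265] [315.4 246.4] [0.4194 0.0548]
yel [198, 248, 18, 9, 115] [207.1 252.4] [0.644  0.1453]
yel [249, 252, 32, 8, 148] [264.7 255.3] [0.5198 0.1144]
yel [340, 316, 26, 44, 545] [353.1 337.9] [0.3005 0.2544]
yel [8, 340, 54, 28, 604] [ 33.7 349.9] [0.8427 0.4506]
red [406, 76, 11, 8, 72] [410.7  79.7] [ 0.2678 -0.978 ]
```

View pics/scene_crop.png

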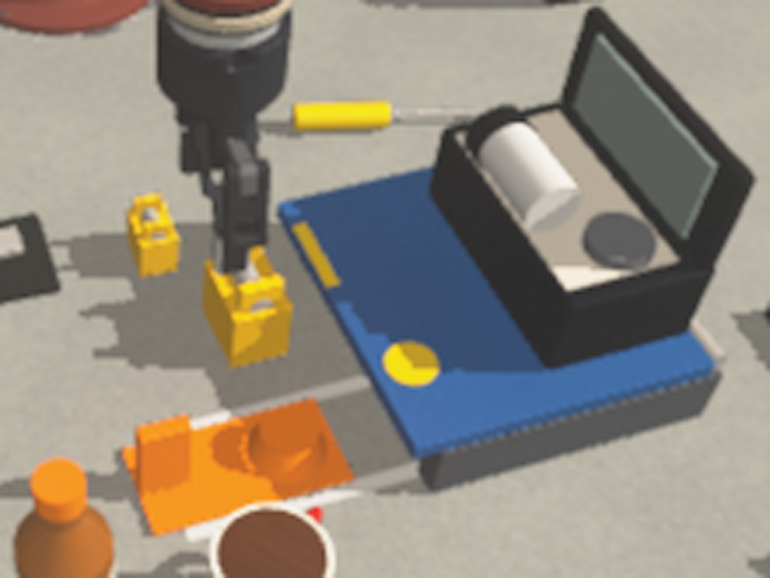

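View pics/side_crop.png

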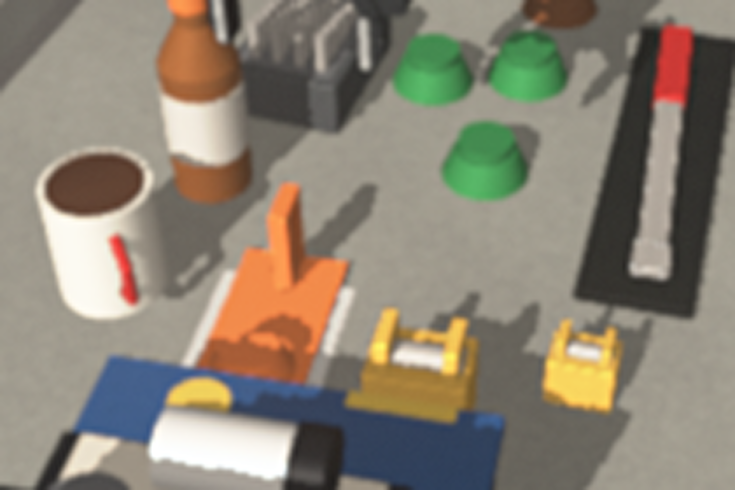

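The larger fulcrum, at (310,214) in raw scene pixels, is the right one. It is about 50 x 70 mm and lines up with the pry stripe just in front of the plate, while the one at (283,193) is clearly smaller. There are three green cups, and the brown one is the look-alike. Next I'll fit the poses.

```bash
cat > fit.py <<'E'
from h import *
from scipy.optimize import least_squares
ms={n:optics.camera_model(n) for n in("scene","side")}
def cuphull(m,x,y,z0=0):
    t=np.linspace(0,2*np.pi,48); P=np.vstack([np.c_[x+r*np.cos(t),y+r*np.sin(t),0*t+z+z0] for r,z in((.037,0),(.026,.027),(.023,.036))])
    u=proj(m,P); return np.r_[u.min(0),u.max(0)]
def cupfit(obs,x0,z0=0): # obs list of (model, bbox l,t,r,b with nan)
    f=lambda p:np.nan_to_num(np.concatenate([cuphull(m,*p,z0)-b for m,b in obs]))
    s=least_squares(f,x0); return s.x,np.sqrt((s.fun**2).mean())
def bedP(p,B):
    B=np.atleast_2d(B)/1000; c,s=np.cos(p[2]),np.sin(p[2]); return np.c_[p[0]+c*B[:,0]-s*B[:,1],p[1]+s*B[:,0]+c*B[:,1],B[:,2]]
E
python3 - <<'E'
from fit import *
im={n:cv2.imread(f"raw_{n}0.png")[:,:,::-1].copy() for n in ms}
bb=lambda s:np.array([s[0]-.5,s[1]-.5,s[0]+s[2]-.5,s[1]+s[3]-.5],float)
G={n:[b for b in blobs(im[n],(45,80,25),(85,255,255),100) ] for n in ms}
for s,c,_ in G["side"]:
    p=atz(ms["side"],*c,.016)[:2]
    if p[1]<-.5: continue
    o=[(ms["side"],bb(s))]
    print("cup side",*cupfit(o,p))
    for s2,c2,_ in G["scene"]:
        if np.hypot(*(atz(ms["scene"],*c2,.016)[:2]-p))<.03 : print("  both",*cupfit(o+[(ms["scene"],bb(s2))],p))
print([s.tolist() for s,_,_ in G["scene"]])
C=[("scene",(321.4,184.4),(-130,130,74)),("scene",(357,228.5),(-100,-60,74)),("scene",(445.1,230.1),(115,-130,74)),("scene",(358.6,252),(-130,-130,72)),
("side",(182,242),(-130,-130,74)),("side",(293.7,258.6),(-130,130,74))]
f=lambda p:np.concatenate([proj(ms[n],bedP(p,B))[0]-u for n,u,B in C])
s=least_squares(f,(.55,.25,1.4)); p=s.x; print("bed",p,s.fun.round(1))
Rb=lambda P:((np.array([[np.cos(p[2]),np.sin(p[2])],[-np.sin(p[2]),np.cos(p[2])]])@(np.array(P)[:2]-p[:2]))*1000).round(1)
cr=lambda u,v:(240+u/3.5,125+v/3.5); cs=lambda u,v:(150+u/3.5,140+v/3.5)
for nm,n,u,z in(("tabtop sc","scene",cr(163,424),.078),("tabtop sd","side",cs(290,189),.078),("spig top sc","scene",cr(288,425),.032),
 ("ful foot corner near","scene",cr(234,364),0),("ful foot c right","scene",cr(289,352),0),("ridge sd","side",cs(420,352),.070),("ridge smallsd","side",cs(583,350),.05),("small base sc","scene",cr(147,274),0),
 ("stripe","scene",(329.9,197.5),.074)):
    P=atz(ms[n],*u,z); print(nm,P[:2].round(4),Rb(P))
k=1/1.42857
for nm,n,u,z in(("mat1","scene",(189*k,303*k),.012),("mat2","scene",(359*k,268*k),.012),("mat3","scene",(367*k,300*k),.012),("mat4","scene",(191*k,331*k),.012),
 ("bar end","scene",(196*k,311*k),.028),("bar tip","scene",(352*k,276*k),.024),("tip sd","side",cs(650,270),.024),("bar end sd","side",cs(677,28),.028),
 ("matsd","side",cs(577,297),.012),("matsd","side",cs(693,316),.012)):
    print(nm,atz(ms[n],*u,z)[:2].round(4))
for nm,n,u,z in(("box c1","scene",(233*k,466*k),0),("box c2","scene",(323*k,455*k),0),("box top-left near","scene",(232*k,408*k),.05),("box top farright","scene",(317*k,394*k),.05),("bottle","scene",(370*k,445*k),0),("mug","scene",(452*k,445*k),0)): print(nm,atz(ms[n],*u,z)[:2].round(3))
E
```

```text
cup side [ 0.55558218 -0.33944271] 0.7054400481122353
cup side [ 0.63414576 -0.30840614] 0.7438540377377608
cup side [ 0.5563261  -0.20210739] 1.024167418529084
  both [ 0.55635224 -0.20268995] 0.7643124832973385
[[25, 221, 41, 19, 542], [207, 229, 26, 25, 478], [156, 238, 40, 45, 994]]
bed [0.57213319 0.25113454 1.66363672] [-1.2 -2.5  0.6  0.   0.2 -0.7 -0.2  1.  -1.3 -1.5  0.1  0.9]
tabtop sc [ 0.6607 -0.0368] [-294.9  -61.5]
tabtop sd [ 0.6598 -0.0482] [-306.2  -59.6]
spig top sc [0.6489 0.0632] [-194.3  -59. ]
ful foot corner near [0.5594 0.0464] [-202.7   31.7]
ful foot c right [0.5566 0.0936] [-155.4   30.1]
ridge sd [0.5224 0.0689] [-176.8   66.4]
ridge smallsd [0.4243 0.0161] [-220.3  169. ]
small base sc [ 0.4479 -0.0019] [-240.4  147.2]
stripe [0.52  0.119] [-126.7   64.1]
mat1 [ 0.4008 -0.4417]
mat2 [ 0.3745 -0.0833]
mat3 [ 0.4691 -0.082 ]
mat4 [ 0.4768 -0.4349]
bar end [ 0.4408 -0.4221]
bar tip [ 0.4066 -0.1028]
tip sd [ 0.3992 -0.1018]
bar end sd [ 0.4373 -0.4142]
matsd [ 0.4461 -0.0697]
matsd [ 0.361  -0.0765]
box c1 [ 0.772 -0.36 ]
box c2 [ 0.783 -0.212]
box top-left near [ 0.693 -0.349]
box top farright [ 0.695 -0.206]
bottle [ 0.782 -0.131]
mug [0.81  0.004]
```

Checks out: spigot is at bed x ≈ -197 (travel ≈ 0.023), the fulcrum is at bed (-179,65), about 49 mm in front of the edge, and the bar measures 320 mm. I'll move over the isolated cup.

```bash
python3 -m pendant '[[[-33.8,-11.3,8],[0,0,0],0.72],[[-33.8,-11.3,8],[0,0,0],0.72],[[-33.8,-11.3,8],[0,0,0],0.72],[[-33.8,-11.3,8],[0,0,0],0.72],[[-33.8,-11.3,8],[0,0,0],0.72],[[-33.8,-11.3,8],[0,0,0],0.72],[[0,0,0],[0,0,0],0.72],[[0,0,0],[0,0,0],0.72]]' 40
python3 - <<'E'
from fit import *
m=optics.camera_model("wrist"); im=optics.get_image("wrist"); print(np.round(m['cam_to_world'],4).tolist(),m['fx'])
cv2.imwrite("pics/w1.png",im[:,:,::-1])
for s,c,_ in blobs(im,(45,80,25),(85,255,255),200): print(s.tolist(),c.round(1),atz(m,*c,.025)[:2].round(4))
print(proj(m,[[.5564,-.2025,.036],[.4237,-.262,.028]]))
s=bedP((.57213,.25113,1.66364),[[-197,-60,32],[-297,-60,78],[-179,65,70],[-130,65,58],[-100,-60,74]]);print(s.round(4))
E
```

```text
t: 0.77
tool_pos: [0.556, -0.2039, 0.182]
tool_rot: [-2.224, -2.216, 0.001]
contact_force: [0.4, -0.2, 0.8]
opening: 0.0617
grip_force: 0.0
[[1.0, 0.0032, 0.0036, 0.5572], [-0.0041, 0.9621, 0.2728, -0.1348], [-0.0026, -0.2729, 0.9621, 0.3254], [0.0, 0.0, 0.0, 1.0]] 290.1768099327493
[250, 164, 63, 62, 3049] [280.4 194.5] [ 0.558  -0.1978]
[316, 253, 36, 60, 1011] [330.2 281.4] [ 0.6151 -0.2999]
[253, 277, 57, 60, 2548] [281.  305.3] [ 0.5584 -0.3311]
[[278.91149786 201.20950613]
 [159.26939563 252.35815069]]
[[ 0.6501  0.0605  0.032 ]
 [ 0.6594 -0.039   0.078 ]
 [ 0.524   0.0669  0.07  ]
 [ 0.5195  0.1157  0.058 ]
 [ 0.6411  0.1571  0.074 ]]
```

View pics/w1.png

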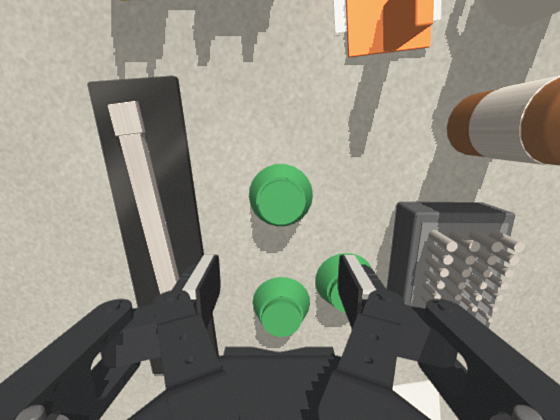

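Wrist view shows cup C at (280,195), A at (281,305), and B at (345,283) half hidden by the finger. The mat's front corners are at (90,82) and (178,77), and the bar tip's top edge runs from (108,105) to (135,101).

Run:
```python
from fit import *
M=np.array([[1.0,.0032,.0036,.5572],[-.0041,.9621,.2728,-.1348],[-.0026,-.2729,.9621,.3254],[0,0,0,1]])
m=optics.camera_model("wrist"); 
for b,x in(([249.5,163.5,312.5,225.5],(.556,-.202)),([252.5,276.5,309.5,336.5],(.556,-.34))): print(cupfit([(m,np.array(b))],x))
for nm,u,z in(("matL",(90,82),.012),("matR",(178,77),.012),("mat right side",(205,270),.012),("tipL",(108,105),.024),("tipR",(135,101),.024),("neckL",(118,134),.024),("neckR",(142,130),.024),("shL",(157,275),.024),("shR",(176,268),.024)): print(nm,atz(m,*u,z)[:2].round(4))
```

```text
(array([ 0.55970124, -0.20344522]), np.float64(0.7111989823880341))
(array([ 0.55969977, -0.34281023]), np.float64(0.36798646832429954))
matL [ 0.3693 -0.0851]
matR [ 0.4575 -0.0807]
mat right side [ 0.4692 -0.2911]
tipL [ 0.3904 -0.1077]
tipR [ 0.4173 -0.1041]
neckL [ 0.396 -0.135]
neckR [ 0.4206 -0.1312]
shL [ 0.4169 -0.2914]
shR [ 0.4396 -0.2826]
```

```bash
python3 -m pendant '[[[0,1,35],[0,0,0],0.72],[[0,1,35],[0,0,0],0.72],[[0,0,35],[0,0,0],0.72],[[0,0,30],[0,0,0],0.72],[[0,0,18],[0,0,0],0.72],[[0,0,4],[0,0,0],0.72],[[0,0,0],[0,0,0],0.72]]'
python3 -m pendant '[[[0,0,0],[0,0,0],0.2],[[0,0,0],[0,0,0],0.2],[[0,0,0],[0,0,0],0.2],[[0,0,0],[0,0,0],0.2]]' 40
python3 -m pendant '[[[0,0,-20],[0,0,0],0.2],[[0,0,-40],[0,0,0],0.2],[[0,0,-40],[0,0,0],0.2],[[0,0,0],[0,0,0],0.2],[[0,0,0],[0,0,0],0.2]]'
python3 - <<'E'
from fit import *
m=optics.camera_model("wrist"); im=optics.get_image("wrist"); cv2.imwrite("raw_w2.png",im[:,:,::-1])
for s,c,_ in blobs(im,(45,80,25),(85,255,255),200): print(s.tolist(),c.round(1),atz(m,*c,.025)[:2].round(4))
E
```

```text
t: 1.4
tool_pos: [0.5587, -0.201, 0.0249]
tool_rot: [-2.217, -2.221, 0.001]
contact_force: [0.1, 0.2, -0.1]
opening: 0.0616
grip_force: 0.0
t: 1.73
tool_pos: [0.5611, -0.2033, 0.0288]
tool_rot: [2.218, 2.218, 0.003]
contact_force: [1.9, 1.0, 4.0]
opening: 0.0433
grip_force: 41.0
t: 2.15
tool_pos: [0.5616, -0.2041, 0.1311]
tool_rot: [2.216, 2.216, 0.004]
contact_force: [-0.1, 0.2, -1.3]
opening: 0.0431
grip_force: 41.0
[222, 191, 115, 161, 12728] [278.9 265.2] [ 0.563  -0.2558]
[355, 272, 27, 28, 278] [369.1 284.3] [ 0.6498 -0.2764]
```

```bash
python3 -m pendant '[[[20,6.6,0],[0,0,0],0.2],[[38,12.6,0],[0,0,0],0.2],[[38,12.6,0],[0,0,0],0.2],[[38,12.6,0],[0,0,0],0.2],[[38,12.6,0],[0,0,0],0.2],[[38,12.6,0],[0,0,0],0.2],[[38,12.6,0],[0,0,0],0.2],[[16.6,6.3,0],[0,0,0],0.2],[[0,0,0],[0,0,0],0.2],[[0,0,0],[0,0,0],0.2]]'
python3 - <<'E'
from fit import *
m=optics.camera_model("wrist"); im=optics.get_image("wrist"); 
cv2.imwrite("pics/w3.png",im[:,:,::-1])
print(proj(m,[[.6501,.0605,.032],[.6594,-.039,.078],[.524,.0669,.07]]), get_obs()['tool_pos'])
E
```

```text
t: 3.03
tool_pos: [0.6464, 0.0627, 0.1239]
tool_rot: [-2.217, -2.222, 0.005]
contact_force: [0.1, -0.6, -1.3]
opening: 0.0435
grip_force: 41.0
[[282.94422184 219.74052844]
 [294.62270596 357.55339211]
 [107.46759974 226.18249532]] [0.64640168 0.0616362  0.12418303]
```

View pics/w3.png

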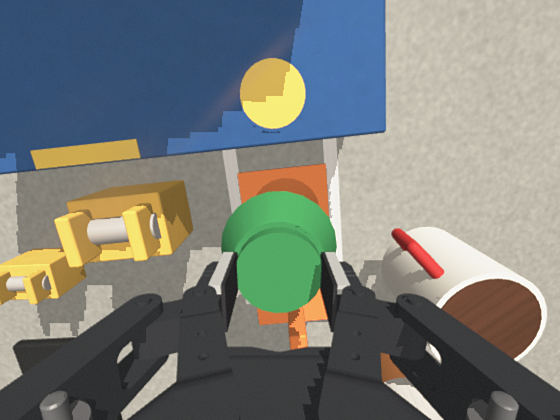

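Run:
```python
from fit import *
m=optics.camera_model("wrist"); p=(.57213,.25113,1.66364)
Rb=lambda P:((np.array([[np.cos(p[2]),np.sin(p[2])],[-np.sin(p[2]),np.cos(p[2])]])@(np.array(P)[:2]-p[:2]))*1000).round(1)
for nm,u,z in(("disc -100,-60",(273,93.5),.074),("corner -130,-130",(385,130),.074),("stripe mid",(86,153),.074),("ridge",(109,232),.070),("spigfoot front",(283,178),.006),("shoe fl",(238,173),.006),("shoe fr",(325,164),.006)):
    P=atz(m,*u,z); print(nm,P[:2].round(4),Rb(P))
```

```text
disc -100,-60 [0.6432 0.1538] [-103.5  -61.8]
corner -130,-130 [0.7146 0.1321] [-131.7 -130.9]
stripe mid [0.5205 0.1177] [-128.1   63.8]
ridge [0.5243 0.0615] [-184.3   65.2]
spigfoot front [0.6503 0.0909] [-166.8  -63. ]
shoe fl [0.6098 0.0954] [-158.6  -23.1]
shoe fr [0.6877 0.1034] [-157.8 -101.4]
```

```bash
python3 -m pendant '[[[-1,5.5,15],[0,0,0],0.2],[[-1,0,25],[0,0,0],0.2],[[0,0,25],[0,0,0],0.2],[[0,0,12],[0,0,0],0.2],[[0,0,8],[0,0,0],0.2],[[0,0,0],[0,0,0],0.2],[[0,0,0],[0,0,0],0.2]]'
```

```text
t: 3.67
tool_pos: [0.6533, 0.0592, 0.0417]
tool_rot: [2.222, 2.221, -0.0]
contact_force: [1.1, -0.6, -0.6]
opening: 0.0431
grip_force: 40.9
```

```bash
python3 -m pendant '[[[0,0,3],[0,0,0],0.2],[[0,0,3],[0,0,0],0.2],[[0,0,2],[0,0,0],0.2],[[0,0,0],[0,0,0],0.2]]'
python3 -m pendant '[[[0,0,0],[0,0,0],0.72],[[0,0,0],[0,0,0],0.72],[[0,0,0],[0,0,0],0.72],[[0,0,-30],[0,0,0],0.72],[[0,0,-40],[0,0,0],0.72],[[0,0,-40],[0,0,0],0.72],[[0,0,-30],[0,0,0],0.72],[[0,0,0],[0,0,0],0.72],[[0,0,0],[0,0,0],0.72]]'
python3 - <<'E'
from fit import *
m=optics.camera_model("wrist"); im=optics.get_image("wrist"); cv2.imwrite("raw_w4.png",im[:,:,::-1])
for s,c,_ in blobs(im,(45,80,25),(85,255,255),200):
    b=np.array([s[0]-.5,s[1]-.5,s[0]+s[2]-.5,s[1]+s[3]-.5]); print(s.tolist(),cupfit([(m,b)],(.65,.06),.007))
im=optics.get_image("side"); mm=ms["side"]
for s,c,_ in blobs(im,(45,80,25),(85,255,255),100):
    b=np.array([s[0]-.5,s[1]-.5,s[0]+s[2]-.5,s[1]+s[3]-.5]); print("side",s.tolist(),cupfit([(mm,b)],atz(mm,*c,.02)[:2]))
E
```

```text
t: 4.0
tool_pos: [0.6543, 0.0601, 0.0365]
tool_rot: [2.22, 2.221, 0.002]
contact_force: [-5.1, 2.0, 9.5]
opening: 0.0433
grip_force: 42.1
t: 4.75
tool_pos: [0.6551, 0.0597, 0.1769]
tool_rot: [2.218, 2.218, 0.007]
contact_force: [-0.1, 0.1, 0.2]
opening: 0.0612
grip_force: 0.0
[244, 166, 66, 64, 3267] (array([0.65429209, 0.05818242]), np.float64(0.6261498301982433))
side [346, 100, 16, 14, 169] (array([ 0.45188072, -0.71527633]), np.float64(1.7720907422456504))
side [290, 149, 22, 20, 313] (array([ 0.55558218, -0.33944271]), np.float64(0.7054400481122135))
side [263, 150, 22, 20, 335] (array([ 0.63414576, -0.30840614]), np.float64(0.7438540377377768))
side [208, 228, 27, 21, 400] (array([0.65982312, 0.04485271]), np.float64(2.560021192218773))
```

```bash
python3 -m pendant '[[[-22,-5,0],[0,0,0],0.72],[[-38,-9,0],[0,0,0],0.72],[[-38,-9,0],[0,0,0],0.72],[[-38,-9,0],[0,0,0],0.72],[[-38,-9,0],[0,0,0],0.72],[[-38,-9,0],[0,0,0],0.72],[[-38,-9,0],[0,0,0],0.72],[[-38,-9,0],[0,0,0],0.72],[[-38,-9,0],[0,0,0],0.72],[[-38,-9,0],[0,0,0],0.72],[[-38,-9,0],[0,0,0],0.72],[[0,0,0],[0,0,0],0.72]]'
python3 - <<'E'
from fit import *
m=optics.camera_model("wrist"); im=optics.get_image("wrist"); cv2.imwrite("raw_w5.png",im[:,:,::-1])
for s,c,_ in blobs(im,(45,80,25),(85,255,255),200):
    b=np.array([s[0]-.5,s[1]-.5,s[0]+s[2]-.5,s[1]+s[3]-.5]); print(s.tolist(),cupfit([(m,b)],(.6,-.3)))
print(get_obs()['tool_pos'],get_obs()['tool_rot'])
E
```

```text
t: 5.85
tool_pos: [0.555, -0.3477, 0.1704]
tool_rot: [-2.227, -2.212, 0.005]
contact_force: [0.3, 0.4, -0.3]
opening: 0.0618
grip_force: 0.0
[323, 128, 67, 69, 3628] (array([ 0.63744744, -0.31109666]), np.float64(0.9689862869678352))
[250, 160, 66, 64, 3312] (array([ 0.55891558, -0.34260111]), np.float64(0.8851666101040057))
[ 0.55588082 -0.34473959  0.17025928] [-2.22405215e+00 -2.21286257e+00  1.49415639e-03]
```

```bash
python3 -m pendant '[[[2,3,30],[0,0,0],0.72],[[0,0,35],[0,0,0],0.72],[[0,0,35],[0,0,0],0.72],[[0,0,25],[0,0,0],0.72],[[0,0,14],[0,0,0],0.72],[[0,0,4],[0,0,0],0.72],[[0,0,0],[0,0,0],0.72],[[0,0,0],[0,0,0],0.2],[[0,0,0],[0,0,0],0.2],[[0,0,0],[0,0,0],0.2],[[0,0,0],[0,0,0],0.2]]' 40
python3 -m pendant '[[[0,0,-20],[0,0,0],0.2],[[0,0,-40],[0,0,0],0.2],[[0,0,-40],[0,0,0],0.2],[[0,0,0],[0,0,0],0.2]]'
python3 -m pendant '[[[20,5,0],[0,0,0],0.2],[[38,9,0],[0,0,0],0.2],[[38,9,0],[0,0,0],0.2],[[38,9,0],[0,0,0],0.2],[[38,9,0],[0,0,0],0.2],[[38,9,0],[0,0,0],0.2],[[38,9,0],[0,0,0],0.2],[[38,9,0],[0,0,0],0.2],[[38,9,0],[0,0,0],0.2],[[38,9,0],[0,0,0],0.2],[[35,7,0],[0,0,0],0.2],[[0,0,0],[0,0,0],0.2]]'
python3 -c "
from h import *
print(get_obs()['tool_pos'],get_obs()['tool_rot'])"
```

```text
t: 6.82
tool_pos: [0.5634, -0.3435, 0.0371]
tool_rot: [2.215, 2.216, -0.002]
contact_force: [-7.2, -1.2, 13.1]
opening: 0.0175
grip_force: 18.2
t: 7.15
tool_pos: [0.5667, -0.3443, 0.144]
tool_rot: [2.207, 2.207, 0.004]
contact_force: [0.8, -1.1, 2.4]
opening: 0.0169
grip_force: 0.0
t: 8.15
tool_pos: [0.6561, 0.0629, 0.1332]
tool_rot: [2.213, 2.227, 0.009]
contact_force: [0.0, -0.6, -0.3]
opening: 0.0171
grip_force: 0.0
[0.65608054 0.06285197 0.13318805] [2.21340727 2.22657144 0.00870996]
```

The grasp slipped off the cap because the fingers closed before the arm had settled. I'll go back and re-measure.

```bash
python3 -m pendant '[[[-20,-5,-4],[0,0,0],0.72],[[-38,-9,-4],[0,0,0],0.72],[[-38,-9,-4],[0,0,0],0.72],[[-38,-9,-4],[0,0,0],0.72],[[-38,-9,-4],[0,0,0],0.72],[[-38,-9,-4],[0,0,0],0.72],[[-38,-9,-4],[0,0,0],0.72],[[-38,-9,-4],[0,0,0],0.72],[[-38,-9,-4],[0,0,0],0.72],[[-38,-9,0],[0,0,0],0.72],[[-38,-9,0],[0,0,0],0.72],[[0,0,0],[0,0,0],0.72]]'
python3 -m pendant '[[[0,0,0],[0,0,0],0.72],[[0,0,0],[0,0,0],0.72]]'
python3 - <<'E'
from fit import *
m=optics.camera_model("wrist"); im=optics.get_image("wrist"); cv2.imwrite("pics/w6.png",im[:,:,::-1])
for s,c,_ in blobs(im,(45,80,25),(85,255,255),200):
    b=np.array([s[0]-.5,s[1]-.5,s[0]+s[2]-.5,s[1]+s[3]-.5]); print(s.tolist(),cupfit([(m,b)],(.6,-.3)))
print(get_obs()['tool_pos'],get_obs()['tool_rot'])
E
```

```text
t: 9.15
tool_pos: [0.5577, -0.3505, 0.1691]
tool_rot: [2.224, 2.21, -0.003]
contact_force: [-0.5, 0.4, 0.0]
opening: 0.0616
grip_force: 0.0
t: 9.32
tool_pos: [0.5595, -0.3435, 0.1677]
tool_rot: [2.221, 2.219, 0.001]
contact_force: [-0.2, 1.0, 0.4]
opening: 0.0613
grip_force: 0.0
[259, 132, 129, 98, 6962] (array([ 0.60806988, -0.32384107]), np.float64(23.81099270454347))
[ 0.55964429 -0.34274463  0.16733856] [2.21985468e+00 2.22101479e+00 8.86262230e-04]
```

View pics/w6.png

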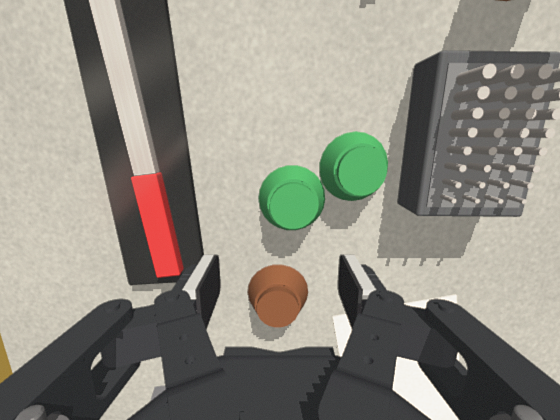

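Cup A, at (292,197), was pushed against cup B at (354,166). Both still stand upright.

Run:
```python
from fit import *
m=optics.camera_model("wrist")
n=np.nan
for b in([258.5,165.5,n,229.5],[n,131.5,387.5,200]): print(cupfit([(m,np.array(b))],(.6,-.3)))
```

```text
(array([ 0.57518147, -0.34372513]), np.float64(0.7076093441305105))
(array([ 0.63886872, -0.30928396]), np.float64(0.5683408266356421))
```

```bash
python3 -m pendant '[[[-0.5,14,25],[0,0,0],0.7],[[-1,0,35],[0,0,0],0.7],[[0,0,35],[0,0,0],0.7],[[0,0,25],[0,0,0],0.7],[[0,0,14],[0,0,0],0.7],[[0,0,8],[0,0,0],0.7],[[0,0,0],[0,0,0],0.7],[[0,0,0],[0,0,0],0.7],[[0,0,0],[0,0,0],0.7],[[0,0,0],[0,0,0],0.7]]' 40
```

```text
t: 10.2
tool_pos: [0.5746, -0.3457, 0.0269]
tool_rot: [2.218, 2.219, 0.001]
contact_force: [0.2, 0.9, -0.5]
opening: 0.0597
grip_force: 0.0
```

```bash
python3 -m pendant '[[[0,0,2],[0,0,0],0.45],[[0,0,0],[0,0,0],0.45],[[0,0,0],[0,0,0],0.2],[[0,0,0],[0,0,0],0.2],[[0,0,0],[0,0,0],0.2]]' 40
python3 -m pendant '[[[0,0,-20],[0,0,0],0.2],[[0,0,-40],[0,0,0],0.2],[[0,0,-40],[0,0,0],0.2],[[0,0,0],[0,0,0],0.2],[[0,0,0],[0,0,0],0.2]]'
```

```text
t: 10.62
tool_pos: [0.5743, -0.3456, 0.0244]
tool_rot: [2.219, 2.219, 0.001]
contact_force: [-0.4, 1.4, 5.8]
opening: 0.0436
grip_force: 40.8
t: 11.03
tool_pos: [0.5751, -0.3463, 0.1267]
tool_rot: [2.216, 2.216, 0.002]
contact_force: [-0.3, -0.0, -1.4]
opening: 0.0439
grip_force: 41.1
```

```bash
python3 -m pendant '[[[20,4,0],[0,0,0],0.2],[[38,7,0],[0,0,0],0.2],[[38,7,0],[0,0,0],0.2],[[38,7,0],[0,0,0],0.2],[[38,7,0],[0,0,0],0.2],[[38,7,0],[0,0,0],0.2],[[38,7,0],[0,0,0],0.2],[[38,7,0],[0,0,0],0.2],[[38,7,0],[0,0,0],0.2],[[38,7,0],[0,0,0],0.2],[[34,7,0],[0,0,0],0.2],[[10,4,0],[0,0,0],0.2]]'
python3 -m pendant '[[[0,0,0],[0,0,0],0.2],[[0,0,0],[0,0,0],0.2],[[0,0,0],[0,0,0],0.2]]'
```

```text
t: 12.03
tool_pos: [0.6498, 0.066, 0.1198]
tool_rot: [-2.214, -2.223, 0.002]
contact_force: [0.5, 0.5, -0.3]
opening: 0.0441
grip_force: 41.1
t: 12.28
tool_pos: [0.6504, 0.06, 0.1211]
tool_rot: [-2.222, -2.22, 0.003]
contact_force: [0.4, -0.0, -1.3]
opening: 0.0439
grip_force: 41.1
```

```bash
python3 -m pendant '[[[-0.5,3.5,15],[0,0,0],0.2],[[0,0,22],[0,0,0],0.2],[[0,0,20],[0,0,0],0.2],[[0,0,10],[0,0,0],0.2],[[0,0,5],[0,0,0],0.2],[[0,0,3],[0,0,0],0.2],[[0,0,3],[0,0,0],0.2],[[0,0,2],[0,0,0],0.2],[[0,0,0],[0,0,0],0.2]]'
python3 -m pendant '[[[0,0,0],[0,0,0],0.72],[[0,0,0],[0,0,0],0.72],[[0,0,0],[0,0,0],0.72],[[0,0,-30],[0,0,0],0.72],[[0,0,-40],[0,0,0],0.72],[[0,0,-40],[0,0,0],0.72],[[0,0,-20],[0,0,0],0.72],[[0,0,0],[0,0,0],0.72],[[0,0,0],[0,0,0],0.72]]'
python3 - <<'E'
from fit import *
m=optics.camera_model("wrist"); im=optics.get_image("wrist"); cv2.imwrite("raw_w7.png",im[:,:,::-1])
for s,c,_ in blobs(im,(45,80,25),(85,255,255),200):
    b=np.array([s[0]-.5,s[1]-.5,s[0]+s[2]-.5,s[1]+s[3]-.5]); print(s.tolist(),[cupfit([(m,b)],(.65,.06),z) for z in (.007,.018)])
im=optics.get_image("side"); mm=ms["side"]; cv2.imwrite("raw_s7.png",im[:,:,::-1])
for s,c,_ in blobs(im,(45,80,25),(85,255,255),100):
    b=np.array([s[0]-.5,s[1]-.5,s[0]+s[2]-.5,s[1]+s[3]-.5]); print("side",s.tolist(),cupfit([(mm,b)],atz(mm,*c,.02)[:2]))
print(get_obs()['tool_pos'])
E
```

```text
t: 13.03
tool_pos: [0.6554, 0.0602, 0.0443]
tool_rot: [2.22, 2.22, -0.0]
contact_force: [-3.1, -1.3, 4.3]
opening: 0.044
grip_force: 43.7
t: 13.78
tool_pos: [0.656, 0.061, 0.1749]
tool_rot: [2.219, 2.219, 0.005]
contact_force: [0.4, 0.3, -1.3]
opening: 0.0612
grip_force: 0.0
[243, 166, 69, 67, 3585] [(array([0.65545524, 0.05843601]), np.float64(0.74067246958849)), (array([0.65548051, 0.06076327]), np.float64(0.48668274415107987))]
side [346, 100, 16, 14, 170] (array([ 0.45188072, -0.71527633]), np.float64(1.7720907422456595))
side [262, 150, 22, 20, 336] (array([ 0.63710439, -0.30744359]), np.float64(0.7444354998884896))
side [207, 225, 28, 24, 483] (array([0.66290972, 0.04081724]), np.float64(1.3890758156380347))
[0.65380118 0.06090861 0.17060134]
```

```bash
python3 -m pendant '[[[-20,-1,0],[0,0,0],0.7],[[-39,-2,0],[0,0,0],0.7],[[-39,-2,0],[0,0,0],0.7],[[-39,-2,0],[0,0,0],0.7],[[-39,-2,0],[0,0,0],0.7],[[-39,-2,0],[0,0,0],0.7],[[-39,-2,0],[0,0,0],0.7],[[-39,-1,0],[0,0,0],0.7],[[-39,-1,0],[0,0,0],0.7],[[-38,0,0],[0,0,0],0.7],[[0,0,0],[0,0,0],0.7],[[0,0,0],[0,0,0],0.7]]'
python3 - <<'E'
from fit import *
m=optics.camera_model("wrist"); im=optics.get_image("wrist"); cv2.imwrite("raw_w8.png",im[:,:,::-1])
for s,c,_ in blobs(im,(45,80,25),(85,255,255),200):
    b=np.array([s[0]-.5,s[1]-.5,s[0]+s[2]-.5,s[1]+s[3]-.5]); print(s.tolist(),cupfit([(m,b)],(.6,-.3)))
print(get_obs()['tool_pos'],get_obs()['tool_rot'])
E
```

```text
t: 14.88
tool_pos: [0.6381, -0.3106, 0.169]
tool_rot: [-2.222, -2.214, 0.001]
contact_force: [-0.5, 0.4, -0.3]
opening: 0.0598
grip_force: 0.0
[248, 165, 66, 64, 3296] (array([ 0.63988053, -0.31024538]), np.float64(0.782941412326812))
[ 0.63848239 -0.3090399   0.16937821] [-2.21980807e+00 -2.21668280e+00  7.61809025e-04]
```

```bash
python3 -m pendant '[[[-1,0.8,25],[0,0,0],0.65],[[0,0,35],[0,0,0],0.65],[[0,0,35],[0,0,0],0.65],[[0,0,25],[0,0,0],0.65],[[0,0,14],[0,0,0],0.65],[[0,0,8],[0,0,0],0.65],[[0,0,0],[0,0,0],0.65],[[0,0,0],[0,0,0],0.65],[[0,0,0],[0,0,0],0.65],[[0,0,0],[0,0,0],0.65]]' 40
```

```text
t: 15.77
tool_pos: [0.6421, -0.311, 0.0331]
tool_rot: [2.218, 2.219, 0.002]
contact_force: [-0.6, 0.9, 0.0]
opening: 0.0552
grip_force: 0.0
```

```bash
python3 -m pendant '[[[0,-2,6],[0,0,0],0.65],[[0,0,3],[0,0,0],0.65],[[0,0,0],[0,0,0],0.65],[[0,0,0],[0,0,0],0.65]]' 40
python3 -m pendant '[[[0,0,0],[0,0,0],0.45],[[0,0,0],[0,0,0],0.45],[[0,0,0],[0,0,0],0.2],[[0,0,0],[0,0,0],0.2],[[0,0,0],[0,0,0],0.2]]' 40
python3 -m pendant '[[[0,0,-20],[0,0,0],0.2],[[0,0,-40],[0,0,0],0.2],[[0,0,-40],[0,0,0],0.2],[[0,0,0],[0,0,0],0.2],[[0,0,0],[0,0,0],0.2]]'
```

```text
t: 16.1
tool_pos: [0.6381, -0.3101, 0.0209]
tool_rot: [-2.221, -2.221, 0.0]
contact_force: [-0.8, 0.3, 0.4]
opening: 0.0554
grip_force: 0.0
t: 16.52
tool_pos: [0.6387, -0.3104, 0.0218]
tool_rot: [2.221, 2.221, 0.0]
contact_force: [-0.9, 0.3, 3.1]
opening: 0.0485
grip_force: 41.2
t: 16.93
tool_pos: [0.6406, -0.3114, 0.1255]
tool_rot: [2.216, 2.216, 0.003]
contact_force: [0.1, 0.6, -1.5]
opening: 0.0483
grip_force: 41.6
```

```bash
python3 -m pendant '[[[16,0,0],[0,0,0],0.2],[[35,1,0],[0,0,0],0.2],[[35,1,0],[0,0,0],0.2],[[35,1,0],[0,0,0],0.2],[[35,1,0],[0,0,0],0.2],[[35,1,0],[0,0,0],0.2],[[35,2,0],[0,0,0],0.2],[[35,2,0],[0,0,0],0.2],[[35,2,0],[0,0,0],0.2],[[35,2,0],[0,0,0],0.2],[[30,2,0],[0,0,0],0.2],[[10,0,0],[0,0,0],0.2]]'
python3 -m pendant '[[[0,0,0],[0,0,0],0.2],[[0,0,0],[0,0,0],0.2],[[0,0,0],[0,0,0],0.2]]'
```

```text
t: 17.93
tool_pos: [0.651, 0.0658, 0.118]
tool_rot: [-2.213, -2.222, 0.004]
contact_force: [-0.3, 0.4, -1.2]
opening: 0.0485
grip_force: 41.6
t: 18.18
tool_pos: [0.6527, 0.0598, 0.12]
tool_rot: [-2.222, -2.22, 0.003]
contact_force: [0.1, -0.1, -1.1]
opening: 0.0482
grip_force: 41.6
```

Cup 3 seats with its rim at 29 mm, so TCP ≈ 0.051, about 69 mm down.

```bash
python3 -m pendant '[[[0,1.5,15],[0,0,0],0.2],[[0,0,20],[0,0,0],0.2],[[0,0,15],[0,0,0],0.2],[[0,0,6],[0,0,0],0.2],[[0,0,4],[0,0,0],0.2],[[0,0,4],[0,0,0],0.2],[[0,0,4],[0,0,0],0.2],[[0,0,2],[0,0,0],0.2],[[0,0,0],[0,0,0],0.2]]'
python3 -m pendant '[[[0,0,0],[0,0,0],0.72],[[0,0,0],[0,0,0],0.72],[[0,0,0],[0,0,0],0.72],[[0,0,-30],[0,0,0],0.72],[[0,0,-40],[0,0,0],0.72],[[0,0,-40],[0,0,0],0.72],[[-20,0,-20],[0,0,0],0.72],[[-35,-20,0],[0,0,0],0.72],[[-35,-20,0],[0,0,0],0.72],[[0,0,0],[0,0,0],0.72],[[0,0,0],[0,0,0],0.72]]'
python3 - <<'E'
from fit import *
m=optics.camera_model("wrist"); im=optics.get_image("wrist"); cv2.imwrite("raw_w9.png",im[:,:,::-1])
for s,c,_ in blobs(im,(45,80,25),(85,255,255),200):
    b=np.array([s[0]-.5,s[1]-.5,s[0]+s[2]-.5,s[1]+s[3]-.5]); print(s.tolist(),[cupfit([(m,b)],(.65,.06),z) for z in (.007,.018,.029)])
im2=optics.get_image("side"); im3=optics.get_image("scene"); cv2.imwrite("raw_s9.png",im2[:,:,::-1])
a=cv2.resize(im,(560,420)); b=cv2.resize(im3[190:300,270:417],(560,420),interpolation=cv2.INTER_CUBIC)
c=cv2.resize(im2[180:270,190:310],(560,420),interpolation=cv2.INTER_CUBIC)
cv2.imwrite("pics/c9.png",cv2.resize(np.vstack([np.hstack([a,b]),np.hstack([c,c*0])]),(800,600))[:,:,::-1])
print(get_obs()['tool_pos'])
E
```

```text
t: 18.93
tool_pos: [0.6555, 0.0607, 0.0523]
tool_rot: [2.221, 2.221, 0.001]
contact_force: [-0.8, -1.5, -0.3]
opening: 0.0483
grip_force: 42.2
t: 19.85
tool_pos: [0.6144, -0.0306, 0.1817]
tool_rot: [2.224, 2.218, 0.001]
contact_force: [0.2, 0.8, -0.0]
opening: 0.0619
grip_force: 0.0
[283, 67, 76, 81, 4797] [(array([0.65842345, 0.06226224]), np.float64(2.2593897090326958)), (array([0.65692489, 0.06123666]), np.float64(0.9392348838256902)), (array([0.65542845, 0.06019838]), np.float64(0.48201997404490526))]
[ 0.61531695 -0.02853304  0.18133392]
```

View pics/c9.png

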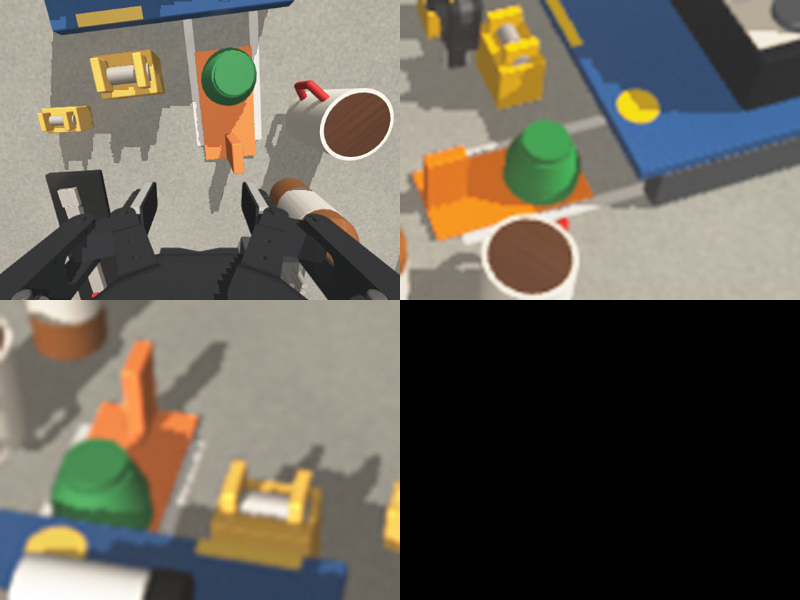

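The stack of three is seated: the wrist fit at z = 29 mm gives a 0.5 px residual, and the pictures show it upright. Next is the bar.

```bash
python3 -m pendant '[[[-20,-13,0],[0,0,0],0.45],[[-32,-22,0],[0,0,0],0.45],[[-32,-22,0],[0,0,0],0.45],[[-32,-22,0],[0,0,0],0.45],[[-32,-22,0],[0,0,0],0.45],[[-32,-22,0],[0,0,0],0.45],[[-32,-22,0],[0,0,0],0.45],[[-32,-22,0],[0,0,0],0.45],[[0,0,0],[0,0,-0.066],0.45],[[0,0,0],[0,0,-0.066],0.45],[[0,0,0],[0,0,0],0.45],[[0,0,0],[0,0,0],0.45]]'
python3 - <<'E'
from fit import *
m=optics.camera_model("wrist"); im=optics.get_image("wrist"); cv2.imwrite("pics/w10.png",im[:,:,::-1]); o=get_obs()
np.save("cw10.npy",m['cam_to_world']); print(o['tool_pos'],R.from_rotvec(o['tool_rot']).as_matrix().round(3).tolist())
E
```

```text
t: 21.0
tool_pos: [0.4486, -0.2727, 0.1813]
tool_rot: [-2.07, -2.363, -0.0]
contact_force: [-0.3, 0.3, 0.6]
opening: 0.0385
grip_force: 0.0
[ 0.44864511 -0.27257298  0.18123724] [[-0.132, 0.991, -0.0], [0.991, 0.132, 0.0], [0.0, -0.0, -1.0]]
```

View pics/w10.png

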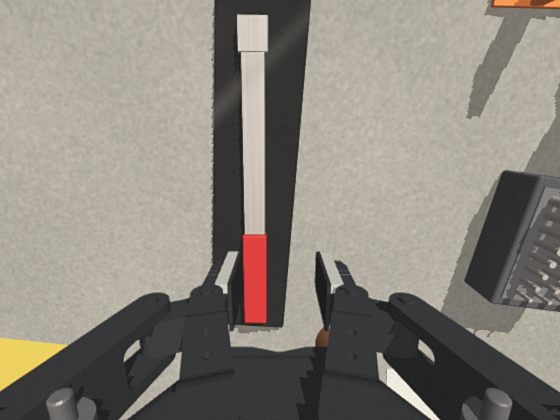

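The bar is clear: its tip is at (252,15), the neck at (254,235), and the handle end at (256,322). The mat's rear edge runs from about (212,325) to (282,326).

Run:
```python
from fit import *
m=optics.camera_model("wrist")
pts={k:atz(m,*u,z)[:2] for k,u,z in(("tip",(252,15),.024),("tipn",(252.5,51),.024),("neck",(254.8,235),.028),("end",(256,322),.028),("matR1",(309,0),.012),("matR2",(282,326),.012),("matL1",(213,20),.012),("matL2",(211,260),.012))}
for k,v in pts.items(): print(k,v.round(4))
d=pts["tip"]-pts["end"]; print("len",np.hypot(*d),"yaw",np.arctan2(d[1],d[0])); print("tip-neck",np.hypot(*(pts["tip"]-pts["neck"])))
u=d/np.hypot(*d); c=(pts["tip"]+pts["end"])/2; print("centre",c,"grip -78",c-.078*u)
```

```text
tip [ 0.4029 -0.1066]
tipn [ 0.4065 -0.1354]
neck [ 0.4284 -0.3137]
end [ 0.4417 -0.4225]
matR1 [ 0.4524 -0.0838]
matR2 [ 0.4748 -0.4358]
matL1 [ 0.3655 -0.1115]
matL2 [ 0.3802 -0.3573]
len 0.3183125899318134 yaw 1.6929253529678336
tip-neck 0.20869651868441888
centre [ 0.42230804 -0.26454609] grip -78 [ 0.43181045 -0.34196511]
```

```bash
python3 -m pendant '[[[-33,-13,10],[0,0,0.01],0.5],[[-33.6,-12.8,20],[0,0,0],0.5],[[0,0,35],[0,0,0],0.5],[[0,0,35],[0,0,0],0.5],[[0,0,30],[0,0,0],0.5],[[0,0,20],[0,0,0],0.5],[[0,0,11],[0,0,0],0.5],[[0,0,3],[0,0,0],0.5],[[0,0,0],[0,0,0],0.5],[[0,0,0],[0,0,0],0.5],[[0,0,0],[0,0,0],0.5]]' 100
python3 -c "
from h import *
o=get_obs();print(o['tool_pos'],R.from_rotvec(o['tool_rot']).as_matrix().round(3).tolist())"
```

```text
t: 21.97
tool_pos: [0.4322, -0.3436, 0.0194]
tool_rot: [2.079, 2.35, -0.001]
contact_force: [0.4, 0.4, 0.4]
opening: 0.0425
grip_force: 0.0
[ 0.43220618 -0.34359532  0.01944532] [[-0.122, 0.993, 0.003], [0.993, 0.122, -0.003], [-0.003, 0.002, -1.0]]
```

```bash
python3 -m pendant '[[[0,0,3.5],[0,0,0],0.5],[[0,0,0],[0,0,0],0.5],[[0,0,0],[0,0,0],0.1],[[0,0,0],[0,0,0],0.1],[[0,0,0],[0,0,0],0.1],[[0,0,0],[0,0,0],0.1]]' 110
python3 -m pendant '[[[0,0,-10],[0,0,0],0.1],[[0,0,-20],[0,0,0],0.1],[[0,0,-30],[0,0,0],0.1],[[0,0,-40],[0,0,0],0.1],[[0,0,-40],[0,0,0],0.1],[[0,0,-30],[0,0,0],0.1],[[0,0,0],[0,0,0],0.1],[[0,0,0],[0,0,0],0.1],[[0,0,0],[0,0,0],0.1]]'
python3 - <<'E'
from fit import *
o=get_obs();print(o['tool_pos'],R.from_rotvec(o['tool_rot']).as_matrix().round(3).tolist(),o['wrist_torque'])
cv2.imwrite("pics/w11.png",optics.get_image("wrist")[:,:,::-1])
np.save("cw11.npy",optics.camera_model("wrist")['cam_to_world'])
E
```

```text
t: 22.47
tool_pos: [0.4309, -0.3428, 0.0147]
tool_rot: [2.082, 2.353, -0.0]
contact_force: [-2.8, 1.1, 5.4]
opening: 0.023
grip_force: 109.5
t: 23.22
tool_pos: [0.4299, -0.3416, 0.1816]
tool_rot: [-2.08, -2.35, -0.0]
contact_force: [-0.3, -0.5, -5.2]
opening: 0.0231
grip_force: 108.6
[ 0.42985415 -0.34159626  0.18160993] [[-0.122, 0.993, -0.002], [0.993, 0.122, 0.002], [0.003, -0.002, -1.0]] [-0.25248676  0.02035499  0.0116291 ]
```

View pics/w11.png

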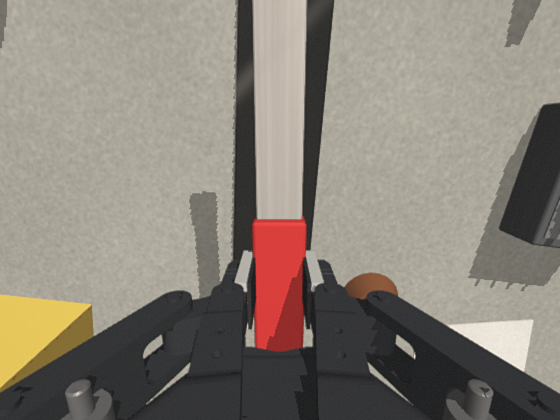

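The bar is held level: the neck is 28 mm ahead of the grip, and the widths match a level bar. Next I lift it and pitch it 0.7 rad.

```bash
python3 -m pendant '[[[0,0,-20],[0,0,0.03],0.1],[[0,0,-35],[0,0,0],0.1],[[0,0,-35],[0,0,0],0.1],[[0,0,-25],[0,0,0],0.1],[[0,0,0],[0,-0.1,0],0.1],[[0,0,0],[0,-0.1,0],0.1],[[0,0,0],[0,-0.1,0],0.1],[[0,0,0],[0,-0.1,0],0.1],[[0,0,0],[0,-0.1,0],0.1],[[0,0,0],[0,-0.1,0],0.1],[[0,0,0],[0,-0.1,0],0.1],[[0,0,0],[0,0,0],0.1]]'
cat > go.py <<'E'
from h import *
import sys
def tgt(pos,yaw,a):
    o=get_obs(); M=R.from_rotvec(o['tool_rot']).as_matrix()
    e=np.array([np.cos(yaw),np.sin(yaw),0]); u=e*np.cos(a)+[0,0,-np.sin(a)]; n=e*np.sin(a)+[0,0,np.cos(a)]
    T=np.c_[u,np.cross(-n,u),-n]
    print("pos",o['tool_pos'].round(4),"pitch",np.arcsin(-M[2,0]).round(3),"yaw",np.arctan2(M[1,0],M[0,0]).round(3),"F",o['contact_force'].round(1),"q",o['q'].round(2))
    print("shift mm",(1000*M.T@(np.array(pos)-o['tool_pos'])).round(1),"turn",R.from_matrix(M.T@T).as_rotvec().round(3))
def ful(t_tip,a,c,F=(.525,.0625),yaw=1.664):
    n=np.array([np.sin(a),np.cos(a)]);u=np.array([np.cos(a),-np.sin(a)])
    p=np.array([0,60])+(10+c+2.7)*n+(-78.5-160+t_tip)*u
    return np.r_[np.array(F)+p[0]/1000*np.array([np.cos(yaw),np.sin(yaw)]),p[1]/1000]
E
python3 -c "
from go import *
p=ful(-30,.7,4.5); print(p); tgt(p,1.664,.7)"
```

```text
t: 24.27
tool_pos: [0.4289, -0.3389, 0.2905]
tool_rot: [1.722, 1.899, -0.631]
contact_force: [-0.9, 1.1, -6.3]
opening: 0.0226
grip_force: 109.0
[ 0.54308137 -0.13093635  0.24612773]
pos [ 0.4289 -0.3389  0.2905] pitch 0.692 yaw 1.672 F [-0.9  1.1 -6.3] q [-0.54 -0.4   2.02 -0.6   1.15 -0.49]
shift mm [178.6 133.7 -92. ] turn [-0.006 -0.008  0.007]
```

```bash
python3 -m pendant '[[[15,11,-8],[0,0,0],0.1],[[27,20.5,-14],[0,0,0],0.1],[[27,20.5,-14],[0,0,0],0.1],[[27,20.5,-14],[0,0,0],0.1],[[27,20.5,-14],[0,0,0],0.1],[[27,20.5,-14],[0,0,0],0.1],[[28,20.5,-14],[-0.005,-0.01,0.006],0.1],[[0,0,0],[0,0,0],0.1],[[0,0,0],[0,0,0],0.1],[[0,0,0],[0,0,0],0.1]]'
python3 - <<'E'
from go import *
p=ful(-30,.7,4.5); tgt(p,1.664,.7)
m=optics.camera_model("wrist"); im=optics.get_image("wrist"); 
cv2.imwrite("pics/w12.png",im[:,:,::-1])
o=get_obs(); M=R.from_rotvec(o['tool_rot']).as_matrix()
for b in ((160,0,12),(160,-14,12),(160,14,12),(-50,-13,14)): print(b,proj(m,o['tool_pos']+M@np.array([b[0]+78.5,-b[1],2.7-b[2]])/1000).round(1))
for B in ((-181,65,70),(-181,47,70),(-181,83,70),(-130,65,74)): print(B,proj(m,bedP2) if 0 else proj(m,[[.5745-.0931*B[0]/1e3-.9957*B[1]/1e3,.249+.9957*B[0]/1e3-.0931*B[1]/1e3,B[2]/1e3]]).round(1))
E
```

```text
t: 25.1
tool_pos: [0.5459, -0.1357, 0.2526]
tool_rot: [1.718, 1.878, -0.631]
contact_force: [0.0, -0.3, -3.7]
opening: 0.0229
grip_force: 109.4
pos [ 0.5459 -0.1357  0.2526] pitch 0.708 yaw 1.658 F [ 0.  -0.3 -3.7] q [-0.06 -0.14  1.88 -0.72  1.35  0.  ]
shift mm [ 8.  -2.4  1.7] turn [ 0.001  0.008 -0.005]
(160, 0, 12) [[ 277.6 -485.9]]
(160, -14, 12) [[ 326.9 -486. ]]
(160, 14, 12) [[ 228.3 -485.9]]
(-50, -13, 14) [[304.7 222.2]]
(-181, 65, 70) [[ 270.7 -533.5]]
(-181, 47, 70) [[ 327.9 -534. ]]
(-181, 83, 70) [[ 213.5 -533.1]]
(-130, 65, 74) [[  261.9 -1406.6]]
```

View pics/w12.png

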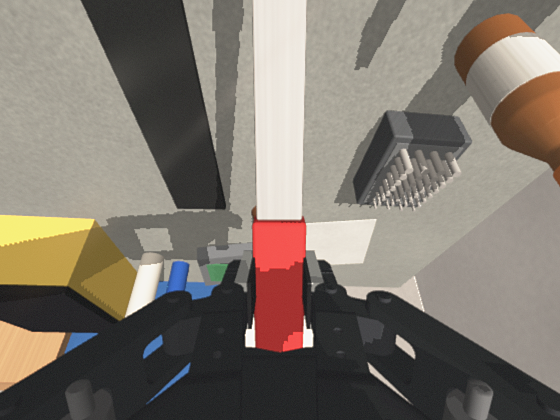

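The bar is still aligned with the gripper, neck at (280,220). I'll make the fine correction, then check the tip against the fulcrum in the fixed cameras.

```bash
python3 -m pendant '[[[6,-2.4,1],[0,0.008,-0.005],0.1],[[2,0,0.5],[0,0,0],0.1],[[0,0,0],[0,0,0],0.1],[[0,0,0],[0,0,0],0.1],[[0,0,0],[0,0,0],0.1]]'
cat > tipview.py <<'E'
from go import *
def comp(out):
    o=get_obs(); M=R.from_rotvec(o['tool_rot']).as_matrix(); T=[]
    for n,(x0,y0,w,h) in (("scene",(270,160,110,82)),("side",(225,205,110,82))):
        im=optics.get_image(n); m=optics.camera_model(n); cv2.imwrite(f"raw_{n}_{out}.png",im[:,:,::-1])
        c=cv2.resize(im[y0:y0+h,x0:x0+w],None,fx=7,fy=7,interpolation=cv2.INTER_CUBIC)
        P=[o['tool_pos']+M@np.array([b[0]+78.5,-b[1],2.7-b[2]])/1000 for b in((160,-14,12),(160,14,12))]
        for B in((-181,47,70),(-181,83,70),(-130,65,74)): P.append(np.array([.5745-.0931*B[0]/1e3-.9957*B[1]/1e3,.249+.9957*B[0]/1e3-.0931*B[1]/1e3,B[2]/1e3]))
        for i,(u,v) in enumerate(proj(m,np.array(P))): 
            q=(int((u+.5-x0)*7),int((v+.5-y0)*7)); cv2.circle(c,q,4,[(255,0,255),(255,0,255),(0,255,255),(0,255,255),(255,0,0)][i],1)
        T.append(c[:,:])
    cv2.imwrite(f"pics/{out}.png",np.hstack([cv2.resize(t,(400,298)) for t in T])[:,:,::-1])
E
python3 -c "
from tipview import *
tgt(ful(-30,.7,4.5),1.664,.7); comp('t1')"
```

```text
t: 25.57
tool_pos: [0.5433, -0.1311, 0.2484]
tool_rot: [1.718, 1.884, -0.624]
contact_force: [1.0, -1.1, -4.7]
opening: 0.023
grip_force: 109.4
pos [ 0.5433 -0.1311  0.2484] pitch 0.702 yaw 1.661 F [ 1.  -1.1 -4.7] q [-0.05 -0.15  1.89 -0.71  1.34  0.01]
shift mm [ 1.6 -0.2  1.6] turn [ 0.004  0.002 -0.003]
```

View pics/t1.png

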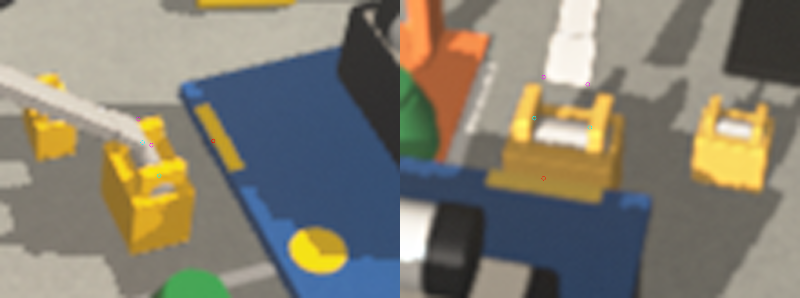

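In the side view the tip at (567,80) lines up with the gap between the cheeks (about 538–595). I'll insert along the bar axis in steps, watching the force.

```bash
python3 -m pendant '[[[15,0,1],[0.004,0.002,-0.003],0.1],[[15,0,0.5],[0,0,0],0.1],[[12,0,0],[0,0,0],0.1],[[6,0,0],[0,0,0],0.1],[[0,0,0],[0,0,0],0.1],[[0,0,0],[0,0,0],0.1]]'
python3 -c "
from go import *
tgt(ful(20,.7,4.5),1.664,.7)"
```

```text
t: 26.17
tool_pos: [0.5402, -0.0948, 0.2157]
tool_rot: [1.717, 1.889, -0.629]
contact_force: [-0.3, -0.0, -4.4]
opening: 0.0228
grip_force: 109.4
pos [ 0.5402 -0.0948  0.2157] pitch 0.7 yaw 1.667 F [-0.3 -0.  -4.4] q [ 0.02 -0.11  1.91 -0.72  1.35  0.09]
shift mm [ 2.7 -0.5  0.1] turn [0.    0.    0.002]
```

```bash
python3 -m pendant '[[[10,-0.5,0],[0,0,0.002],0.1],[[12,0,0],[0,0,0],0.1],[[0,0,0],[0,0,0],0.1],[[0,0,0],[0,0,0],0.1]]'
python3 -c "
from go import *
tgt(ful(42,.7,4.5),1.664,.7)"
python3 -m pendant '[[[8,0,0],[0,0,0],0.1],[[10,0,0],[0,0,0],0.1],[[8,0,0],[0,0,0],0.1],[[0,0,0],[0,0,0],0.1],[[0,0,0],[0,0,0],0.1]]'
python3 -c "
from go import *
tgt(ful(68,.7,4.5),1.664,.7)"
```

```text
t: 26.5
tool_pos: [0.5377, -0.078, 0.2009]
tool_rot: [1.719, 1.888, -0.629]
contact_force: [-0.1, 1.1, -4.0]
opening: 0.023
grip_force: 109.4
pos [ 0.5377 -0.078   0.2009] pitch 0.7 yaw 1.665 F [-0.1  1.1 -4. ] q [ 0.05 -0.09  1.92 -0.72  1.35  0.14]
shift mm [ 2.2  0.5 -0.3] turn [-0.001  0.     0.001]
t: 26.92
tool_pos: [0.536, -0.0579, 0.1842]
tool_rot: [1.719, 1.889, -0.627]
contact_force: [-0.7, 1.6, -3.5]
opening: 0.0227
grip_force: 109.6
pos [ 0.536  -0.0579  0.1842] pitch 0.699 yaw 1.665 F [-0.7  1.6 -3.5] q [ 0.09 -0.07  1.93 -0.72  1.35  0.19]
shift mm [ 2.   0.3 -0.1] turn [-0.    -0.001  0.001]
```

Inserted without contact, about 26 mm past the edge. Now I lower the bar onto the ridge and lever.

```bash
python3 -m pendant '[[[2,0,3],[0,0,0],0.1],[[0,0,2],[0,0,0],0.1],[[-0.4,0,9],[0,0.05,0],0.1],[[-0.4,0,9],[0,0.05,0],0.1],[[-0.4,0,9],[0,0.05,0],0.1],[[-0.4,0,9],[0,0.05,0],0.1],[[-0.4,0,9],[0,0.05,0],0.1],[[-0.4,0,9],[0,0.05,0],0.1],[[0,0,0],[0,0,0],0.1],[[0,0,0],[0,0,0],0.1]]'
cat > rig.py <<'E'
from go import *
def rig():
    im=optics.get_image("scene"); m=optics.camera_model("scene"); out=[]
    for s,c,_ in blobs(im,(20,120,100),(34,255,255),25):
        if 300<c[0]<380 and 160<c[1]<240: out.append((s.tolist(),c.round(1)))
    return out
def pred(th,x=-100,y=-60,z=74,p=(.5725,.2505,1.664)):
    dx,dz=x-120,z-66; X=120+dx*np.cos(th)+dz*np.sin(th); Z=66-dx*np.sin(th)+dz*np.cos(th)
    c,s=np.cos(p[2]),np.sin(p[2]); return proj(optics.camera_model("scene"),[[p[0]+(c*X-s*y)/1e3,p[1]+(s*X+c*y)/1e3,Z/1e3]])[0].round(1)
E
python3 -c "
from rig import *
tgt(ful(66,.4,0),1.664,.4); print(rig()); print([(t,pred(t)) for t in(0,.04,.08,.1,.12,.14)])"
```

```text
t: 27.75
tool_pos: [0.5387, -0.0895, 0.1347]
tool_rot: [1.907, 2.087, -0.378]
contact_force: [-2.0, 11.8, -3.2]
opening: 0.0232
grip_force: 110.1
pos [ 0.5387 -0.0895  0.1347] pitch 0.393 yaw 1.661 F [-2.  11.8 -3.2] q [-0.11 -0.07  1.94 -0.41  1.22 -0.07]
shift mm [-2.9  0.5 -3.3] turn [-0.    -0.007 -0.003]
[([324, 188, 13, 18, 76], array([330.1, 196.1])), ([302, 192, 13, 5, 51], array([308.7, 194.4])), ([298, 204, 25, 26, 480], array([310.6, 215.6])), ([350, 222, 15, 12, 144], array([357.2, 227.5]))]
[(0, array([357.4, 228.7])), (0.04, array([358.1, 226.5])), (0.08, array([359. , 224.3])), (0.1, array([359.4, 223.2])), (0.12, array([359.9, 222. ])), (0.14, array([360.5, 220.9]))]
```

```bash
python3 -m pendant '[[[0.5,0,9],[0,0.05,0],0.1],[[0.5,0,9],[0,0.05,0],0.1],[[0.5,0,9],[0,0.05,0],0.1],[[0.5,0,9],[0,0.05,0],0.1],[[0,0,0],[0,0,0],0.1],[[0,0,0],[0,0,0],0.1]]'
python3 -c "
from rig import *
tgt(ful(66,.2,0),1.664,.2); print(rig())"
```

```text
t: 28.3
tool_pos: [0.5399, -0.0997, 0.1013]
tool_rot: [2.018, 2.209, -0.197]
contact_force: [-1.2, 9.9, 1.0]
opening: 0.0228
grip_force: 110.2
pos [ 0.5399 -0.0997  0.1013] pitch 0.195 yaw 1.661 F [-1.2  9.9  1. ] q [-0.22 -0.03  1.93 -0.2   1.19 -0.24]
shift mm [-4.7  0.3 -4.6] turn [-0.    -0.005 -0.003]
[([325, 185, 13, 18, 76], array([330.7, 193.6])), ([302, 192, 13, 6, 60], array([308.1, 194.7])), ([298, 204, 25, 26, 465], array([311. , 215.9])), ([351, 219, 15, 13, 142], array([358.1, 225.1]))]
```

```bash
python3 -m pendant '[[[0.5,0,9],[0,0.05,0],0.1],[[0.5,0,9],[0,0.05,0],0.1],[[0.5,0,9],[0,0.05,0],0.1],[[0.5,0,9],[0,0.05,0],0.1],[[0.5,0,9],[0,0.05,0],0.1],[[0,0,0],[0,0,0],0.1],[[0,0,0],[0,0,0],0.1],[[0,0,0],[0,0,0],0.1]]'
python3 -c "
from rig import *
tgt(ful(66,-.05,0),1.664,-.05); print(rig())"
```

```text
t: 29.02
tool_pos: [0.5414, -0.1022, 0.0587]
tool_rot: [-2.09, -2.294, -0.058]
contact_force: [-1.3, 7.9, 7.3]
opening: 0.0235
grip_force: 110.7
pos [ 0.5414 -0.1022  0.0587] pitch -0.053 yaw 1.664 F [-1.3  7.9  7.3] q [-0.35  0.06  1.91  0.05  1.19 -0.46]
shift mm [-7.1 -1.  -5.7] turn [ 0.002 -0.003 -0.   ]
[([326, 181, 13, 18, 81], array([332. , 189.4])), ([299, 192, 16, 8, 64], array([307.2, 195.1])), ([298, 204, 25, 26, 445], array([311.3, 216.3])), ([353, 216, 15, 12, 139], array([360. , 221.2]))]
```

The disc shift gives a rig angle of about 0.13 rad, so the foot is at about 76 mm against the stack's 65 mm. The bar was bearing on both. Now I free the bar and withdraw it.

```bash
python3 -m pendant '[[[0,0,-8],[0,-0.05,0],0.1],[[0,0,-9],[0,-0.05,0],0.1],[[0,0,-9],[0,-0.05,0],0.1],[[0,0,-5],[0,0,0],0.1],[[0,0,0],[0,0,0],0.1],[[0,0,0],[0,0,0],0.1]]'
python3 -c "
from rig import *
tgt(ful(66,.1,4),1.664,.1); print(rig()[-1])"
```

```text
t: 29.57
tool_pos: [0.5407, -0.103, 0.0877]
tool_rot: [2.065, 2.265, -0.102]
contact_force: [1.2, 0.5, -2.3]
opening: 0.0226
grip_force: 109.6
pos [ 0.5407 -0.103   0.0877] pitch 0.1 yaw 1.663 F [ 1.2  0.5 -2.3] q [-0.28 -0.01  1.93 -0.1   1.19 -0.33]
shift mm [-4.3 -0.2 -5.7] turn [ 0.002  0.    -0.001]
([353, 216, 15, 12, 139], array([360. , 221.2]))
```

```bash
python3 -m pendant '[[[0,0,-5],[0,0,0],0.1],[[-15,0,-2],[0,0,0],0.1],[[-25,0,0],[0,0,0],0.1],[[-25,0,0],[0,0,0],0.1],[[-25,0,0],[0,0,0],0.1],[[-25,0,-10],[0,0,0],0.1],[[-15,0,-25],[0,0,0],0.1],[[0,0,-35],[0,0,0],0.1],[[0,0,-35],[0,0,0],0.1],[[0,0,0],[0,0,0],0.1],[[0,0,0],[0,0,0],0.1],[[0,0,0],[0,0,0],0.1]]'
python3 - <<'E'
from rig import *
print(rig()[-1])
m=optics.camera_model("wrist"); im=optics.get_image("wrist"); cv2.imwrite("raw_w13.png",im[:,:,::-1])
# shank widths & red neck in wrist image
h=cv2.cvtColor(im,cv2.COLOR_RGB2HSV); red=cv2.inRange(h,(0,150,90),(6,255,255))|cv2.inRange(h,(174,150,90),(180,255,255)); red[:, :200]=0; red[:,360:]=0
ys,xs=np.nonzero(red); print("red",xs.min(),xs.max(),ys.min(),ys.max(), "xmid top", xs[ys<ys.min()+8].mean())
for r in (5,100,205):
    g=np.nonzero((im[r,200:360].min(1)>150)&(np.ptp(im[r,200:360].astype(int),axis=1)<25))[0]; print(r,g.min()+200 if len(g) else None,g.max()+200 if len(g) else None,len(g))
# return target: bar start pose, TCP at bar -78.5, hovering
c=np.array([.4223,-.2645]);y=1.693;u=np.array([np.cos(y),np.sin(y)])
p=np.r_[c-.0785*u,.17]; print(p); tgt(p,y,0.)
E
```

```text
t: 30.62
tool_pos: [0.5501, -0.2202, 0.2099]
tool_rot: [2.067, 2.268, -0.105]
contact_force: [-0.6, 0.0, -5.8]
opening: 0.0233
grip_force: 109.3
([353, 216, 15, 12, 139], array([360. , 221.2]))
red 253 305 217 351 xmid top 278.9811320754717
5 200 358 143
100 203 359 156
205 225 359 135
[ 0.43186913 -0.34241458  0.17      ]
pos [ 0.5496 -0.2196  0.2083] pitch 0.097 yaw 1.664 F [-0.   0.3 -4.1] q [-0.47 -0.03  1.74 -0.09  1.39 -0.54]
shift mm [-107.1 -128.4   49.5] turn [-0.006  0.097 -0.029]
```

```bash
python3 -m pendant '[[[-10,-11,5],[0,0.05,-0.015],0.1],[[-20,-23,5],[0,0.047,-0.014],0.1],[[-20,-23,5],[0,0,0],0.1],[[-20,-24,5],[0,0,0],0.1],[[-20,-24,5],[0,0,0],0.1],[[-17,-23,5],[0,0,0],0.1],[[0,0,0],[0,0,0],0.1],[[0,0,0],[0,0,0],0.1],[[0,0,0],[0,0,0],0.1]]'
python3 - <<'E'
from rig import *
c=np.array([.4223,-.2645]);y=1.693;u=np.array([np.cos(y),np.sin(y)])
p=np.r_[c-.0785*u,.0165]; tgt(p,y,0.)
E
```

```text
t: 31.47
tool_pos: [0.4361, -0.3414, 0.1826]
tool_rot: [-2.082, -2.351, 0.003]
contact_force: [-0.5, 0.3, -3.8]
opening: 0.0232
grip_force: 109.4
pos [ 0.4361 -0.3414  0.1826] pitch 0.001 yaw 1.692 F [-0.5  0.3 -3.8] q [-0.8  -0.08  1.83 -0.    1.4  -0.92]
shift mm [ -0.4  -4.  166.1] turn [-0.002  0.001 -0.001]
```

```bash
python3 -m pendant '[[[0,-3,25],[0,0,0],0.1],[[0,-1,35],[0,0,0],0.1],[[0,0,35],[0,0,0],0.1],[[0,0,28],[0,0,0],0.1],[[0,0,18],[0,0,0],0.1],[[0,0,10],[0,0,0],0.1],[[0,0,6],[0,0,0],0.1],[[0,0,4],[0,0,0],0.1],[[0,0,0],[0,0,0],0.1],[[0,0,0],[0,0,0],0.1],[[0,0,0],[0,0,0],0.1]]'
```

```text
t: 32.38
tool_pos: [0.4336, -0.344, 0.0249]
tool_rot: [2.079, 2.349, -0.004]
contact_force: [-0.8, -0.5, -3.9]
opening: 0.0232
grip_force: 109.4
```

```bash
python3 -m pendant '[[[0,0,4],[0,0,0],0.1],[[0,0,3],[0,0,0],0.1],[[0,0,2],[0,0,0],0.1],[[0,0,0],[0,0,0],0.1],[[0,0,0],[0,0,0],0.1],[[0,0,0],[0,0,0],0.1]]'
```

```text
t: 32.88
tool_pos: [0.4328, -0.3433, 0.0148]
tool_rot: [2.081, 2.35, -0.004]
contact_force: [-0.3, -0.4, 0.6]
opening: 0.0229
grip_force: 110.0
```

Weight is off the gripper, so the bar is down. Release, rise, and check the bar, rig and cups.

```bash
python3 -m pendant '[[[0,0,0],[0,0,0],0.5],[[0,0,0],[0,0,0],0.5],[[0,0,0],[0,0,0],0.5],[[0,0,-20],[0,0,0],0.5],[[10,0,-40],[0,0,0],0.5],[[30,0,-28],[0,0,0],0.5],[[30,3,-40],[0,0,0],0.5],[[0,0,-40],[0,0,0],0.5],[[0,0,-10],[0,0,0],0.5],[[0,0,0],[0,0,0],0.5],[[0,0,0],[0,0,0],0.5]]' 40
python3 - <<'E'
from fit import *
from rig import rig
print(rig()[-1],get_obs()['tool_pos'])
a=optics.get_image("wrist");b=optics.get_image("scene");c=optics.get_image("side")
for n,im in(("scene",b),("side",c)):
    for s,cc,_ in blobs(im,(45,80,25),(85,255,255),100): print(n,s.tolist())
    cv2.imwrite(f"raw_{n}14.png",im[:,:,::-1])
cv2.imwrite("pics/c14.png",np.vstack([np.hstack([cv2.resize(a,(400,300)),cv2.resize(b[150:315,250:470],(400,300),interpolation=cv2.INTER_CUBIC)]),np.hstack([cv2.resize(c[140:290,170:370],(400,300),interpolation=cv2.INTER_CUBIC),cv2.resize(b,(400,300))])])[:,:,::-1])
E
```

```text
t: 33.8
tool_pos: [0.4276, -0.2781, 0.186]
tool_rot: [2.08, 2.35, -0.004]
contact_force: [0.4, 0.1, -0.8]
opening: 0.0428
grip_force: 0.0
([353, 216, 15, 12, 139], array([360. , 221.2])) [ 0.4267913  -0.27761309  0.18420708]
scene [25, 221, 41, 19, 524]
scene [309, 234, 27, 31, 643]
side [208, 222, 26, 18, 330]
```

View pics/c14.png

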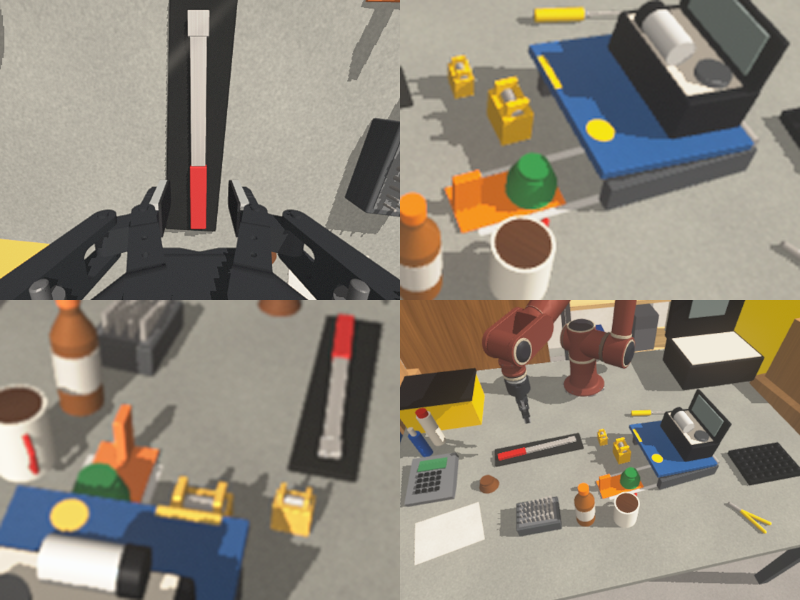

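The bar lies flat on the mat, the rig holds up at about 0.13 rad, and the stack stands upright on the shoe. Next I grip the shoe's tab and slide it in.

```bash
python3 -c "
from go import *
tgt((.663,-.0395,.15),1.664,0)"
```

```text
pos [ 0.4262 -0.2772  0.1828] pitch -0.0 yaw 1.692 F [ 0.7  0.4 -1.1] q [-0.72 -0.19  1.93 -0.    1.41 -0.84]
shift mm [207.4 263.9  31.9] turn [-0.004 -0.     0.028]
```

```bash
python3 -m pendant '[[[10,13,1],[0,0,0.014],0.45],[[22,28,3],[0,0,0.014],0.45],[[22,28,3],[0,0,0],0.45],[[22,28,3],[0,0,0],0.45],[[22,28,3],[0,0,0],0.45],[[22,28,3],[0,0,0],0.45],[[22,28,3],[0,0,0],0.45],[[22,28,4],[0,0,0],0.45],[[22,28,4],[0,0,0],0.45],[[15,19,4],[0,0,0],0.45],[[0,0,0],[0,0,0],0.45],[[0,0,0],[0,0,0],0.45]]'
python3 - <<'E'
from go import *
tgt((.663,-.0395,.052),1.664,0)
m=optics.camera_model("wrist"); im=optics.get_image("wrist"); cv2.imwrite("raw_w15.png",im[:,:,::-1])
for s,c,_ in blobs(im,(5,150,100),(17,255,255),300): print(s.tolist(),c.round(1))
print(proj(m,[[.663,-.0395,.078]]))
E
```

```text
t: 35.0
tool_pos: [0.662, -0.0523, 0.1509]
tool_rot: [-2.112, -2.323, 0.008]
contact_force: [-0.4, 0.3, -0.1]
opening: 0.0383
grip_force: 0.0
pos [ 0.662  -0.0523  0.1509] pitch 0.002 yaw 1.666 F [-0.4  0.3 -0.1] q [-0.19  0.2   1.58 -0.    1.36 -0.28]
shift mm [12.9  2.7 98.8] turn [-0.005  0.002  0.002]
[236, 33, 88, 199, 8397] [278.4 156.8]
[347, 250, 49, 25, 551] [368.2 259.6]
[[281.39141503 208.24636371]]
```

```bash
python3 -m pendant '[[[12,2,20],[-0.005,0.002,0.002],0.45],[[0,0,30],[0,0,0],0.45],[[0,0,25],[0,0,0],0.45],[[0,0,15],[0,0,0],0.45],[[0,0,8],[0,0,0],0.45],[[0,0,0],[0,0,0],0.45],[[0,0,0],[0,0,0],0.45],[[0,0,0],[0,0,0],0.05],[[0,0,0],[0,0,0],0.05],[[0,0,0],[0,0,0],0.05],[[0,0,0],[0,0,0],0.05],[[0,0,0],[0,0,0],0.05]]' 30
python3 -c "
from go import *
tgt((.663,-.0395,.052),1.664,0)"
```

```text
t: 36.05
tool_pos: [0.6634, -0.0418, 0.0579]
tool_rot: [2.113, 2.32, 0.0]
contact_force: [-7.4, -0.8, 6.8]
opening: 0.0135
grip_force: 31.4
pos [ 0.6634 -0.0418  0.0579] pitch 0.003 yaw 1.664 F [-7.4 -0.8  6.8] q [-0.17  0.3   1.64 -0.    1.2  -0.27]
shift mm [ 2.3 -0.2  5.9] turn [ 0.002  0.003 -0.   ]
```

```bash
python3 -m pendant '[[[3,0,0],[0,0,0],0.05],[[6,0,0],[0,0,0],0.05],[[9,0,0],[0,0,0],0.05],[[9,0,0],[0,0,0],0.05],[[9,0,0],[0,0,0],0.05],[[9,0,0],[0,0,0],0.05],[[9,0,0],[0,0,0],0.05],[[9,0,0],[0,0,0],0.05],[[9,0,0],[0,0,0],0.05],[[7,0,0],[0,0,0],0.05],[[5,0,0],[0,0,0],0.05],[[0,0,0],[0,0,0],0.05]]'
python3 -m pendant '[[[3,0,0],[0,0,0],0.05],[[3,0,0],[0,0,0],0.05],[[3,0,0],[0,0,0],0.05],[[3,0,0],[0,0,0],0.05],[[3,0,0],[0,0,0],0.05],[[0,0,0],[0,0,0],0.05],[[0,0,0],[0,0,0],0.05]]'
python3 -c "
from go import *
tgt((.663,-.0418,.052),1.664,0)"
```

```text
t: 37.05
tool_pos: [0.6543, 0.0431, 0.0579]
tool_rot: [2.115, 2.323, -0.003]
contact_force: [-12.9, 0.4, 10.8]
opening: 0.0136
grip_force: 31.9
t: 37.63
tool_pos: [0.6533, 0.0521, 0.058]
tool_rot: [2.111, 2.317, -0.014]
contact_force: [-12.5, -17.5, 10.6]
opening: 0.0134
grip_force: 32.2
pos [0.6533 0.0521 0.058 ] pitch 0.011 yaw 1.664 F [-12.5 -17.5  10.6] q [-0.03  0.28  1.66 -0.01  1.2  -0.12]
shift mm [-94.3   0.9   7. ] turn [-0.002  0.011 -0.   ]
```

The end stop was reached after 94 mm of travel (axial force -17 N). I'll release, rise, and move over the press spot with the fingers closed.

```bash
python3 -m pendant '[[[0,0,0],[0,0,0],0.4],[[0,0,0],[0,0,0],0.4],[[0,0,0],[0,0,0],0.4],[[0,0,-15],[0,0,0],0.4],[[0,0,-35],[0,0,0],0.4],[[0,0,-35],[0,0,0],0.4],[[0,0,-25],[0,0,0],0.4],[[0,0,0],[0,0,0],0.0],[[0,0,0],[0,0,0],0.0],[[0,0,0],[0,0,0],0.0]]'
python3 - <<'E'
from fit import *
from rig import *
tgt((.643,.157,.130),1.664,0)
for n in("scene","side"):
    im=optics.get_image(n); cv2.imwrite(f"raw_{n}16.png",im[:,:,::-1])
    for s,c,_ in blobs(im,(45,80,25),(85,255,255),60): print(n,s.tolist(),c.round(1))
m=ms["scene"]; q=bedP((.5735,.25,1.664),[[-100,-60,65],[-100,-60,30]]); print(proj(m,q)); print(rig()[-1])
m=optics.camera_model("wrist"); im=optics.get_image("wrist"); cv2.imwrite("raw_w16.png",im[:,:,::-1])
for s,c,_ in blobs(im,(20,120,100),(34,255,255),300): print("wrist yel",s.tolist(),c.round(1),atz(m,*c,.102)[:2].round(4))
for s,c,_ in blobs(im,(5,150,100),(17,255,255),300): print("wrist or",s.tolist(),c.round(1))
for s,c,_ in blobs(im,(45,80,25),(85,255,255),60): print("wrist gr",s.tolist(),c.round(1))
E
```

```text
t: 38.47
tool_pos: [0.6542, 0.0579, 0.1658]
tool_rot: [2.114, 2.319, 0.004]
contact_force: [0.1, 0.8, -0.9]
opening: 0.0004
grip_force: 0.0
pos [0.6542 0.0579 0.1658] pitch 0.001 yaw 1.663 F [ 0.1  0.8 -0.9] q [-0.02  0.17  1.6  -0.    1.37 -0.12]
shift mm [99.7 -2.2 35.7] turn [ 0.005  0.001 -0.001]
scene [25, 221, 41, 19, 525] [ 45.2 230.1]
scene [341, 230, 21, 26, 333] [350.  244.2]
side [346, 100, 16, 14, 169] [353.4 106.6]
[[356.86246286 231.12446024]
 [354.88656754 239.16921134]]
([353, 216, 15, 12, 139], array([360. , 221.2]))
wrist yel [245, 49, 61, 66, 3121] [275.4  81.6] [0.6425 0.1578]
wrist yel [31, 113, 109, 20, 2018] [ 85.3 122.4] [0.5174 0.1211]
wrist yel [171, 164, 24, 53, 451] [182.3 191.4] [0.5824 0.0796]
wrist yel [113, 179, 44, 45, 772] [142.1 206.6] [0.5533 0.0657]
wrist yel [81, 180, 19, 44, 503] [ 89.9 201.5] [0.5158 0.0661]
wrist yel [7, 212, 62, 46, 1194] [ 38.4 232.9] [0.4754 0.0383]
wrist or [238, 133, 79, 112, 6645] [277.3 181.1]
wrist gr [257, 133, 46, 9, 283] [280.  136.3]
```

```bash
python3 -m pendant '[[[18,0,0],[0.005,0,0],0],[[35,-1,0],[0,0,0],0],[[35,-1,0],[0,0,0],0],[[12,-0.5,15],[0,0,0],0],[[0,0,20],[0,0,0],0],[[0,0,10],[0,0,0],0],[[0,0,0],[0,0,0],0],[[0,0,0],[0,0,0],0]]'
python3 -c "
from go import *
tgt((.6425,.1575,.102),1.664,0)"
```

```text
t: 39.33
tool_pos: [0.6417, 0.1562, 0.1185]
tool_rot: [-2.117, -2.319, 0.006]
contact_force: [-0.1, -0.2, 0.3]
opening: -0.0
grip_force: 0.0
pos [0.6417 0.1562 0.1185] pitch 0.001 yaw 1.662 F [-0.1 -0.2  0.3] q [ 0.13  0.23  1.62 -0.    1.3   0.04]
shift mm [ 1.3  0.9 16.5] turn [-0.004  0.001 -0.002]
```

```bash
python3 -m pendant '[[[0,0,5],[0,0,0],0],[[0,0,5],[0,0,0],0],[[0,0,4],[0,0,0],0],[[0,0,3],[0,0,0],0],[[0,0,3],[0,0,0],0],[[0,0,0],[0,0,0],0],[[0,0,0],[0,0,0],0]]'
python3 -m pendant '[[[0,0,3],[0,0,0],0],[[0,0,3],[0,0,0],0],[[0,0,3],[0,0,0],0],[[0,0,0],[0,0,0],0],[[0,0,0],[0,0,0],0]]'
python3 -c "
from rig import *
print(rig()[-1]); print(pred(.0774),pred(.13))"
```

```text
t: 39.92
tool_pos: [0.643, 0.1566, 0.1008]
tool_rot: [2.117, 2.32, -0.001]
contact_force: [-0.5, -1.1, 1.8]
opening: -0.0002
grip_force: 1.0
t: 40.33
tool_pos: [0.6433, 0.1566, 0.0919]
tool_rot: [2.116, 2.319, -0.0]
contact_force: [0.8, -3.0, 4.0]
opening: -0.0002
grip_force: 1.7
([351, 219, 16, 12, 74], array([358. , 225.9]))
[358.9 224.4] [360.2 221.4]
```

```bash
python3 -m pendant '[[[0,0,2],[0,0,0],0],[[0,0,0],[0,0,0],0],[[0,0,0],[0,0,0],0]]'
python3 -m pendant '[[[0,0,2],[0,0,0],0],[[0,0,0],[0,0,0],0],[[0,0,0],[0,0,0],0]]'
python3 -m pendant '[[[0,0,2],[0,0,0],0],[[0,0,0],[0,0,0],0],[[0,0,0],[0,0,0],0]]'
```

```text
t: 40.63
tool_pos: [0.6434, 0.1566, 0.0911]
tool_rot: [2.116, 2.32, -0.001]
contact_force: [-2.6, -3.4, 9.1]
opening: -0.0003
grip_force: 4.2
t: 40.88
tool_pos: [0.6434, 0.1565, 0.0908]
tool_rot: [2.116, 2.32, -0.002]
contact_force: [-5.8, -3.9, 15.9]
opening: -0.0003
grip_force: 7.6
t: 41.13
tool_pos: [0.6435, 0.1566, 0.0906]
tool_rot: [2.116, 2.32, -0.002]
contact_force: [-10.2, -4.9, 22.6]
opening: -0.0
grip_force: 11.1
```

The force climbs while z holds at 90.6 mm, which matches the predicted 91 mm, so the foot is on the stack. I'll retreat and check.

```bash
python3 -m pendant '[[[0,0,-8],[0,0,0],0],[[0,0,-20],[0,0,0],0],[[-15,0,-35],[0,0,0],0],[[-40,0,-10],[0,0,0],0],[[-40,0,0],[0,0,0],0],[[-40,0,0],[0,0,0],0],[[-40,0,0],[0,0,0],0],[[0,0,0],[0,0,0],0],[[0,0,0],[0,0,0],0],[[0,0,0],[0,0,0],0]]'
python3 - <<'E'
from fit import *
from rig import *
print(rig()[-1],pred(.0774))
a=optics.get_image("wrist");b=optics.get_image("scene");c=optics.get_image("side")
cv2.imwrite("pics/c17.png",np.vstack([np.hstack([cv2.resize(a,(400,300)),cv2.resize(b[180:270,300:420],(400,300),interpolation=cv2.INTER_CUBIC)]),np.hstack([cv2.resize(c[130:340,120:400],(400,300),interpolation=cv2.INTER_CUBIC),cv2.resize(b,(400,300))])])[:,:,::-1])
E
```

```text
t: 41.97
tool_pos: [0.6582, -0.0166, 0.1575]
tool_rot: [-2.117, -2.319, 0.002]
contact_force: [-0.8, 0.0, 0.5]
opening: -0.0002
grip_force: 0.0
([351, 219, 15, 12, 140], array([358.4, 224.4])) [358.9 224.4]
```

View pics/c17.png

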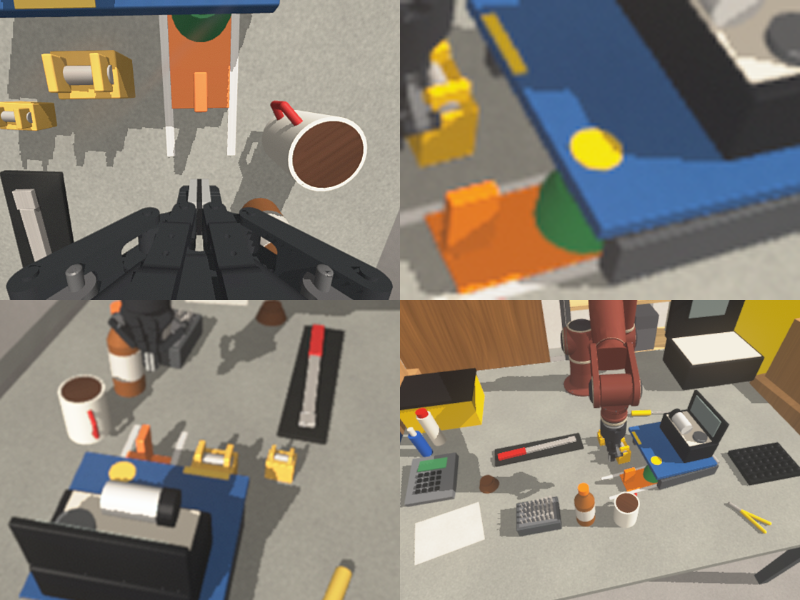

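The disc is at row 224.4, exactly the prediction for the foot resting on three cups. The stack is upright under the foot, the bar is flat on the mat, and nothing else has moved. Handing in.

```bash
python3 -c "
from station import ctrl
print(ctrl.finish_job())"
```

```text
the job is handed in; nothing more can be done
None
```

The job is handed in, though no verdict came back: all three green cups are nested on the shoe's spigot, the rig's foot rests on the stack, and the bar lies flat on its mat. The mug, bottle, screwdriver and drill box look unmoved.

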